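Put a jar away and latch the cabinet door

ROBOT

A 6-joint arm with a two-finger parallel gripper is mounted at the origin on a cart in front of the work surface, level with it; the furniture and walls round the work are solid. World frame = base frame: x ahead of the robot, y to its left, z up, the work surface at z = 0. Lengths are in mm, angles in rad, forces in N, time in s.
With the tool pointing down it reaches from about 275 to 1000 mm from the base axis. Payload 8.4 kg.
Tool frame: the origin (TCP) lies at the very end of the fingers, on their centre line; the grasp point (between the pads) lies 19 mm behind it; z points along the fingers, y is the direction in which the jaws open and shut (so a half turn about z gives the same grasp; the last joint's range is limited). The gripper opens to 85 mm and grips with 20 to 120 N. Pads are 22 mm wide; open, the fingers measure 114 mm over their backs; the gripper's body (76 mm by 85 mm) begins 54 mm behind the grasp point. The pads swing forward as they close: fully open they stand 13 mm farther back than shut.
Start: joints at [-1.22, 0.353, 1.633, -0, 1.155, -0.002], TCP at [215.953, -586.509, 231.281] pointing down, gripper open.
Joint ranges: [-2.63, 2.63], [-0.92, 2.1], [0.06, 2.66], [-1.3, 4.44], [0, 2.69], [-3.02, 3.02]. Speed limits (rad/s): [2.22, 2.22, 2.79, 3.14, 3.14, 3.14].

INTERFACE

Orientations are given as [roll, pitch, yaw] about the fixed x, y, z axes, in that order (R = Rz(yaw) Ry(pitch) Rx(roll)).
In Python, from rig import r gives the robot as it stands.
- The arm moves only by the tool jog_arm, never from a script. Its argument "moves" is a list of rows, each an object with "grip": the gripper command: -1 is fully open, 1 is shut, values between are in proportion; "translation": the shift along the tool's x, y, z in m, a list of three; "twist": the turn, a rotation vector about the tool's x, y, z in rad, a list of three. In form: [{"grip": grip, "translation": [dx, dy, dz], "twist": [ax, ay, az]}, ...]. A call has 1 to 10 rows; each row shifts and turns the commanded pose from where the row before left it, along the tool's axes as they then stand; what a row does not reach is not made up. A row lasts 1/12 s, in which the tool goes at most 41.7 mm and 7.16 degrees, less where a joint would pass 70% of its speed; a pose out of reach is approached as far as the arm can. A call with a gripper value outside its range is refused whole. The fingers move at their own pace and stop on an object; "squeeze" is the grip in N (left out, the last holds). Time passes only in rows, so rows that do not move let the fingers close. It gives the time, the measured TCP pose, the force and the opening at its end, in the units of the state.
- r.sense(): the state, without advancing time (a new reading comes with each control period).
- r.grab_frame(name): name is "scene" or "side" or "wrist"; returns (picture, depth): 480x640x3 uint8, red, green, blue; 480x640 float32, mm along the optical axis (not along the pixel's ray), 0 where there is no reading.
- r.calibration(name): a dict with "fx", "fy", "cx", "cy" (pixels), "k1" (the pictures are not rectified: a ray, as slopes to the right and down, at radius r is drawn at 1 + k1 r^2 times it, then the intrinsics apply), "R" (3x3) and "t" (3): a world point X has camera coordinates R X + t. Camera axes: x right, y down, z forward; pixel columns grow to the right and rows downward; lengths in mm; the calibration is good to about 2 mm. A picture is of the moment at which its call begins: read the wrist's pose just before it. calibration takes no time and is no camera call; for the wrist camera it gives the pose at the moment of the call.
- r.sign_off(): hands the job in, once; it reports no verdict.
The state is a dict: "clock": time; "qpos": joint angles; "qvel": joint speeds; "joint_efforts": joint torques, N m; "eef_pos": TCP position; "tcp_rot": TCP orientation; "contact_force": force on the tool from outside, world axes, zero at the start; "wrist_torque": the same for the moment, N m; "opening": opening from 0.0 (shut) to 1.0 (fully open).
Only numpy, scipy, OpenCV 4.12 (cv2) and the standard library are available. Lean on these libraries where they do the work, as an engineer would, in place of code of your own. Each camera call takes 0.05 s, during which the arm holds its last target.

TASK

Put the jar of spread with the black lid away in the small counter cabinet: stand it upright on the cabinet floor, fully inside, without dropping or tipping it. Then push the glazed door shut until its sprung tongue snaps in behind the strike and the door stays shut. Leave the other things on the counter alone.

Things in the scene. Friction and masses are not known exactly. Their poses are not given: they have to be found in the camera images.
- cabinet: Fixed dark wooden cabinet, 268 wide, 178 deep, 270 mm high. Origin: on the counter, bottom centre of its front face; x points into it, y left, z up. Inside: y -120 to 120, x 0 to 170, z 12 (floor board) to 256 mm (roof). The front is open to the robot; the roof reaches to x = 0, so come in tilted. The shut door takes up x 0 to 18 mm
- cabinet_floor (a point): Point on top of the cabinet's floor board (12 mm above the counter), mid-width, 85 mm behind the front face; axes as the cabinet's
- door (a joint): Opening of the glazed door, rad: 0 shut flush with the cabinet's front, 1.57 straight towards the robot, at most 2.0. Stays where left, light friction. Vertical hinge at the opening's left end: cabinet x = 0, y = 119.5 mm, in the door's outer face. Door 232 mm from axis to free edge, 18 mm thick, from 14 to 254 mm above the counter; wooden frame 42 mm wide round a glass pane
- door_hinge (a point): Point on the door's hinge axis, 134 mm above the counter; turns with the door: its -y axis always points along the door to the free edge, its -x axis straight out of the door's outer face
- push_plate (a point): Upper part of the flat 30 x 70 mm brass push plate on the door's outer face: 205 mm above the counter, 207 mm from the hinge axis, 25 mm from the free edge. Turns with the door; -x points straight out of the outer face. Pushing here along +x shuts the door
- tongue (a joint): How far the tongue in the door's free edge (135 mm above the counter) is pressed in, m: 0 sprung fully out (10 mm beyond the edge), 0.010 fully in. A strike on the right-hand jamb presses it in by up to 6.5 mm from about 0.08 rad of opening; below about 0.03 rad it snaps out behind the strike. 4 to 10 N at the push plate take it over; stopping early leaves the door unlatched
- jar_center (a point): Centre (half-way up) of the jar of spread: loose round glass jar with black twist lid, 62 mm in diameter, 78 mm high, 0.2 to 0.4 kg, upright on the counter to the right of the cabinet; z is the jar's axis. Fixed things near it: the grinder (430 mm high) beyond it from x = 0.65 m, and glass jars 190 mm high beyond y = -0.41 m, x = 0.57 m
- drum: bystander: low round paper drum, 73 mm in diameter, 44 mm high; origin at the centre of its underside
- canister: bystander: round canister, 67 mm in diameter, 85 mm high; origin at the centre of its underside
- order_block: bystander: flat block of order slips, 100 x 70 x 14 mm; origin at the centre of its underside
Things that resemble listed ones, but are neither listed nor needed, are in the scene too. Of the things that look like the part that bears jar_center, take the one that is farthest from the robot's base at the start.

How it is judged:
By the outcome, as a careful person would: the job done as asked, in the order asked, and still so for the second after the job is handed in, with the robot touching nothing.
It also fails if it takes over 61 s, if anything falls off the work surface, if the arm or the gripper's body presses on something with over 40 N, if the wrist force passes 120 N, or if a joint passes its speed limit or range.

## Working session

There is one attempt and no reset: what is moved stays moved. The work goes in short steps, Python scripts to look and compute and a tool call to move; the robot and the scene stay as the last step left them, time stands still between calls to the robot, and variables do not carry over. Pictures are saved under pics/ and viewed, and the job is handed in when it is done.

Besides the shell and the picture viewer there is one more tool, called after "Request:" by a JSON object that holds its "method" and its "body", one argument or row to a line. jog_arm: Moves the arm, as the interface text tells. Its arguments: {"type":"object","properties":{"moves":{"type":"array"},"squeeze":{"type":"number"}},"required":["moves"]}

```bash
mkdir -p pics; ls
python3 - <<'E'
from rig import r
import cv2
print(r.sense())
for n in ("scene","side","wrist"):
    p,d=r.grab_frame(n); cv2.imwrite(f"pics/{n}0.png",p[:,:,::-1])
    import numpy as np; np.save(f"{n}0.npy",d); c=r.calibration(n); print(n,c)
E
```

```text
pics
{'clock': 0.0, 'qpos': array([-1.22041912e+00,  3.53645466e-01,  1.63416847e+00,  1.58234855e-05,
        1.15519173e+00, -2.39076076e-03]), 'qvel': array([-3.53942484e-04, -1.63525419e-04, -1.20549007e-03,  5.68755326e-05,
       -7.72869943e-04, -2.32833336e-04]), 'joint_efforts': array([-6.74150033e-04, -6.05266142e+01, -3.42068052e+01, -2.12743163e-05,
        9.38176032e-03,  8.10760184e-05]), 'eef_pos': array([ 215.77603005, -586.04512227,  230.54866501]), 'tcp_rot': array([-3.14017968e+00, -1.78455610e-05,  3.52761554e-01]), 'contact_force': array([-0.11590285, -0.02463995,  0.47744657]), 'wrist_torque': array([0.01077174, 0.00043235, 0.01679215]), 'opening': 1.0008739802216244}
scene {'fx': 623.7853047833948, 'fy': 623.7853047833948, 'cx': 313.18142152303335, 'cy': 236.1594694447723, 'k1': -0.15511763535134915, 'R': array([[ 0.71338663, -0.70074491, -0.00600728],
       [-0.46669275, -0.46868235, -0.75002315],
       [ 0.5227594 ,  0.53786004, -0.6613843 ]]), 't': array([-446.64634935,  306.4500196 , 1635.81159531])}
side {'fx': 548.6682078486384, 'fy': 548.6682078486384, 'cx': 329.5871120274797, 'cy': 238.87224265748054, 'k1': -0.16387257133209066, 'R': array([[-0.95739236, -0.28852724,  0.01232517],
       [-0.20501507,  0.64898457, -0.73265807],
       [ 0.20339296, -0.70396808, -0.6804853 ]]), 't': array([ 496.20250536,  290.81245441, 1375.02334077])}
wrist {'fx': 421.7498970667214, 'fy': 421.7498970667214, 'cx': 324.91376424623826, 'cy': 234.2280912931781, 'k1': -0.033877548594875614, 'R': array([[ 0.34407342, -0.93894139, -0.00159907],
       [-0.89579261, -0.32877102,  0.29910736],
       [-0.28137001, -0.10148246, -0.95421812]]), 't': array([-623.24526242,  -37.14405761,  379.99096403])}
```

View pics/scene0.png

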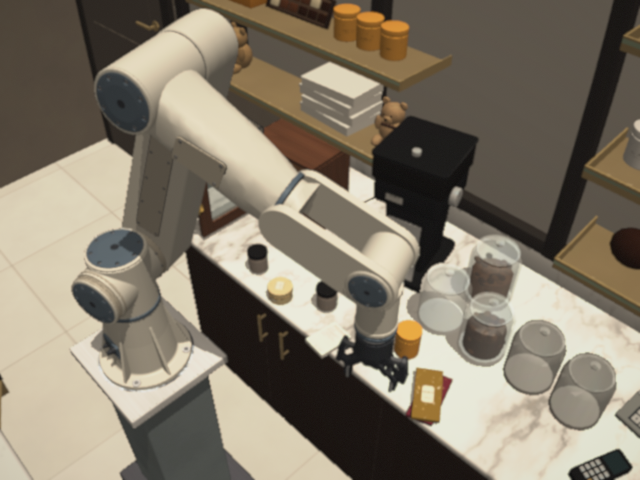

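View pics/side0.png

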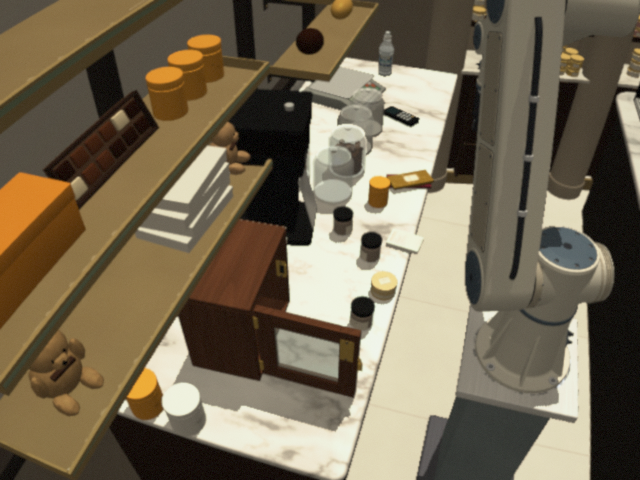

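View pics/wrist0.png

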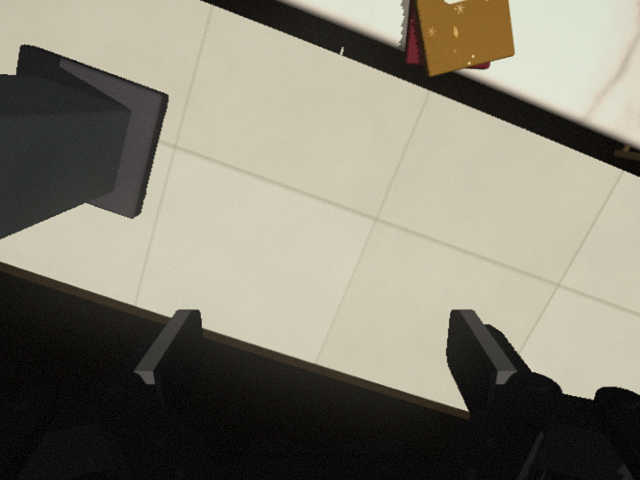

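Candidates for the black-lid jar (side view): A (343,220), B (371,246), C (362,310). Scene view: C (258,258), B (327,295), with A hidden by the arm. Next I'll measure them.

```bash
cat > h.py <<'E'
import numpy as np, cv2
def ray(c,u,v):
    K=np.array([[c['fx'],0,c['cx']],[0,c['fy'],c['cy']],[0,0,1.]])
    p=cv2.undistortPoints(np.array([[[u,v]]],float),K,np.array([c['k1'],0,0,0,0.]))[0,0]
    R=np.array(c['R']);t=np.array(c['t'])
    return -R.T@t, R.T@np.array([p[0],p[1],1.])
def onplane(c,u,v,z):
    o,d=ray(c,u,v); return o+d*(z-o[2])/d[2]
def bydepth(c,D,u,v):
    o,d=ray(c,u,v); return o+d*float(D[int(round(v)),int(round(u))])
def proj(c,X):
    R=np.array(c['R']);t=np.array(c['t'])
    K=np.array([[c['fx'],0,c['cx']],[0,c['fy'],c['cy']],[0,0,1.]])
    return cv2.projectPoints(np.array([X],float),cv2.Rodrigues(R)[0],t,K,np.array([c['k1'],0,0,0,0.]))[0].ravel()
E
python3 - <<'E'
from rig import r
from h import *
np.set_printoptions(precision=1,suppress=True)
c=r.calibration("side");D=np.load("side0.npy");im=cv2.imread("pics/side0.png")
g=im.max(2)
for n,(u,v) in dict(A=(343,214),B=(371,240),C=(362,305)).items():
    w=g[v-22:v+22,u-20:u+20]; m=(w<60).astype('uint8')
    k,l,s,ce=cv2.connectedComponentsWithStats(m); i=1+np.argmax(s[1:,4])
    uu,vv=ce[i]+[u-20,v-22]; print(n,s[i],uu,vv,onplane(c,uu,vv,72),bydepth(c,D,uu,vv), np.linalg.norm(onplane(c,uu,vv,72)[:2]))
for n,(u,v) in dict(drum=(384,282),canister=(378,184),block=(405,242),top_r=(287,224),top_br=(235,226),top_l=(258,314),top_bl=(186,288),doortop=(357,331),hingetop=(260,311),plate=(347,350)).items():
    print(n,bydepth(c,D,u,v))
x=im[130:420,170:450]; cv2.imwrite("pics/crop1.png",cv2.resize(x,None,fx=2,fy=2,interpolation=cv2.INTER_CUBIC))
x=im[195:270,310:410]; cv2.imwrite("pics/crop2.png",cv2.resize(x,None,fx=6,fy=6,interpolation=cv2.INTER_CUBIC))
E
```

```text
A [ 11  15  18  16 235] 342.5234042553192 214.37446808510637 [ 569.1 -300.8   72. ] [ 567.9 -296.2   76.1] 643.7564207593643
B [ 11  15  19  16 262] 371.09541984732823 240.63740458015266 [ 459.5 -213.9   72. ] [ 458.5 -208.4   77.2] 506.82520354014156
C [ 10  15  22  20 373] 362.34584450402144 307.2332439678284 [422.2  33.9  72. ] [421.4  38.2  77.2] 423.5254184185925
drum [392.5 -95.6  41.7]
canister [ 499.3 -471.6   79.6]
block [ 370.9 -299.3   15.1]
top_r [ 717.7 -219.2   62.4]
top_br [747.6  41.2 266.6]
top_l [600.9 259.3 242.3]
top_bl [735.7 299.3 320.5]
doortop [388.7 247.8 252.4]
hingetop [595.6 258.7 253.5]
plate [403.8 262.7 200.4]
```

View pics/crop1.png

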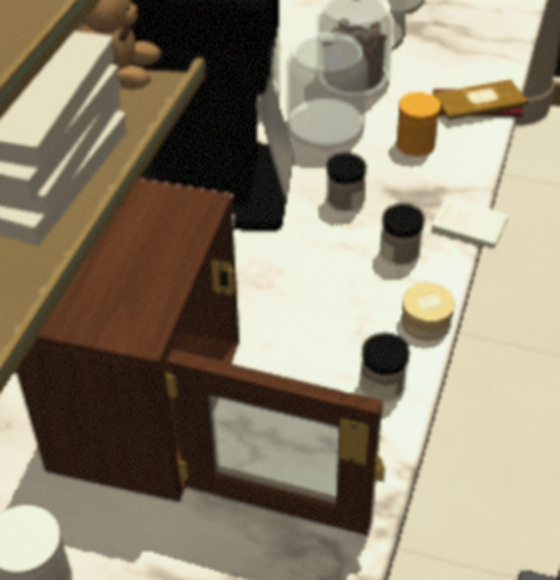

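View pics/crop2.png

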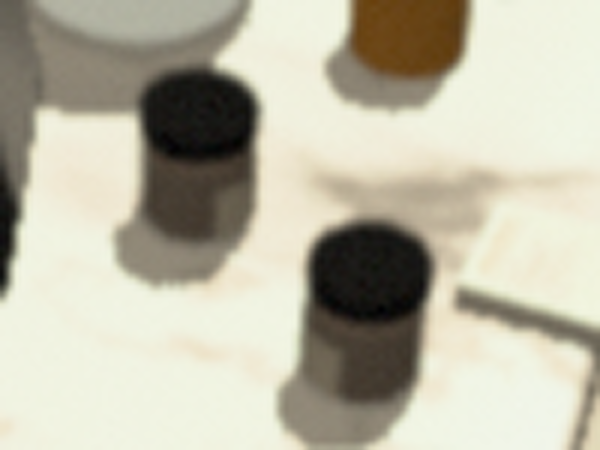

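A (343,220) is the farthest jar at 644 mm, against 507 for B and 424 for C. The crop shows it upright with a black lid. Next I'll fit the cabinet roof and door from depth.

```bash
cat >> h.py <<'E'
def cloud(c,D):
    v,u=np.nonzero(D>0)
    K=np.array([[c['fx'],0,c['cx']],[0,c['fy'],c['cy']],[0,0,1.]])
    p=cv2.undistortPoints(np.stack([u,v],1)[:,None].astype(float),K,np.array([c['k1'],0,0,0,0.]))[:,0]
    z=D[v,u]; P=np.c_[p*z[:,None],z]; R=np.array(c['R']);t=np.array(c['t'])
    return (P-t)@R,u,v
E
python3 - <<'E'
from rig import r
from h import *
np.set_printoptions(precision=1,suppress=True)
for n in("side","scene"):
    c=r.calibration(n);D=np.load(n+"0.npy");P,u,v=cloud(c,D)
    m=(abs(P[:,2]-270)<5)&(P[:,0]>540)&(P[:,0]<850)&(P[:,1]>-60)&(P[:,1]<330)
    Q=P[m]; print(n,m.sum(),Q.min(0),Q.max(0),cv2.minAreaRect(Q[:,:2].astype('float32')), cv2.boxPoints(cv2.minAreaRect(Q[:,:2].astype('float32'))))
    # front edge: per y bin min x
    pts=[]
    for y in np.arange(-20,290,12):
        b=Q[(Q[:,1]>=y)&(Q[:,1]<y+12)]
        if len(b)>8: pts.append((y+6,np.percentile(b[:,0],3)))
    print(np.array(pts).T)
    # door outer
    m=(P[:,2]>30)&(P[:,2]<235)&(P[:,0]>360)&(P[:,0]<590)&(P[:,1]>200)&(P[:,1]<320)
    Q=P[m]; print("door",m.sum(), len(Q) and (Q.min(0),Q.max(0)))
    if len(Q)>50:
        l=cv2.fitLine(Q[:,:2].astype('float32'),cv2.DIST_HUBER,0,.01,.01).ravel(); print(l, "x at y of 590:",l[3]+l[1]/l[0]*(590-l[2]), l[3]+l[1]/l[0]*(380-l[2]))
    m=(abs(P[:,2]-254)<4)&(P[:,0]>330)&(P[:,0]<595)&(P[:,1]>180)&(P[:,1]<320)
    print("doortop",m.sum(),P[m][:, :2].min(0) if m.any() else 0,P[m][:, :2].max(0) if m.any() else 0)
    # left face
    m=(P[:,2]>80)&(P[:,2]<250)&(P[:,0]>610)&(P[:,0]<770)&(P[:,1]>235)&(P[:,1]<330)
    Q=P[m]
    if len(Q)>50:
        l=cv2.fitLine(Q[:,:2].astype('float32'),cv2.DIST_HUBER,0,.01,.01).ravel(); print("left",len(Q),l, np.arctan2(l[1],l[0]))
    # jar lid
    m=(abs(P[:,2]-78)<4)&(abs(P[:,0]-569)<45)&(abs(P[:,1]+299)<45)
    if m.sum()>5: print("lid",m.sum(),P[m].min(0),P[m].max(0),cv2.minEnclosingCircle(P[m][:,:2].astype('float32')))
E
```

```text
side 4827 [611.4   8.5 265. ] [750.2 285.5 275. ] ((688.1490478515625, 146.3857421875), (137.7559356689453, 272.7309875488281), 3.529841423034668) [[611.  278.3]
 [627.8   6. ]
 [765.3  14.5]
 [748.5 286.7]]
[[ 10.   22.   34.   46.   58.   70.   82.   94.  106.  118.  130.  142.
  154.  166.  178.  190.  202.  214.  226.  238.  250.  262.  274.  286. ]
 [630.2 631.  630.  630.4 628.2 629.  627.8 627.7 626.9 627.6 624.7 626.4
  622.7 622.9 623.2 621.2 619.8 619.6 619.6 617.9 617.9 615.4 617.6 677.9]]
door 4903 (array([370.1, 236.5,  30. ]), array([590., 265., 235.]))
[  1.   -0.  479.4 255.4] x at y of 590: 252.5796 257.8907
doortop 704 [380.9 240.6] [594.9 262.8]
left 3078 [  1.    0.1 688.3 279.2] 0.06746507
lid 200 [ 540.9 -335.9   74. ] [ 601.7 -276.    81.9] ((569.9083862304688, -306.067138671875), 31.97748374938965)
scene 1926 [616.6   3.7 265. ] [764.5 281.8 275. ] ((690.5389404296875, 142.5298614501953), (279.7225341796875, 146.4264373779297), 88.97632598876953) [[614.8   4. ]
 [761.2   1.4]
 [766.2 281.1]
 [619.8 283.7]]
[[ 10.   22.   34.   46.   58.   70.   82.   94.  106.  118.  130.  142.
  154.  166.  178.  190.  202.  214.  226.  238.  250.  262.  274. ]
 [629.1 626.6 628.2 625.1 626.4 625.3 621.6 624.3 621.8 622.2 630.6 633.2
  632.4 637.1 640.2 642.8 646.2 647.7 654.5 658.2 660.5 670.7 687. ]]
door 1222 (array([373.5, 229.9,  30. ]), array([542.6, 260.3, 210. ]))
[  1.    0.  436.5 244. ] x at y of 590: 249.42383 241.94182
doortop 0 0 0
```

Request:
{"method": "jog_arm", "body": {
  "moves": [
    {"grip":-1,"translation":[0,0,-0.016],"twist":[0,0,0.118]},
    {"grip":-1,"translation":[0,0,-0.016],"twist":[0,0,0.118]},
    {"grip":-1,"translation":[0,0,-0.016],"twist":[0,0,0.117]},
    {"grip":-1,"translation":[0.023,-0.03,0],"twist":[0,0,0]},
    {"grip":-1,"translation":[0.023,-0.03,0],"twist":[0,0,0]},
    {"grip":-1,"translation":[0.023,-0.03,0],"twist":[0,0,0]},
    {"grip":-1,"translation":[0.023,-0.03,0],"twist":[0,0,0]},
    {"grip":-1,"translation":[0.023,-0.03,0],"twist":[0,0,0]},
    {"grip":-1,"translation":[0.023,-0.03,0],"twist":[0,0,0]},
    {"grip":-1,"translation":[0.023,-0.03,0],"twist":[0,0,0]}
  ]
}}

```text
clock: 0.98
eef_pos: [377.6, -374.9, 279.2]
tcp_rot: [-3.141, 0.0, -0.001]
contact_force: [1.3, -0.1, -0.5]
opening: 1.002
```

Run:
```python
from rig import r
s=r.sense(); print({k:s[k] for k in('qpos','eef_pos','tcp_rot')})
```

```text
{'qpos': array([-7.84571676e-01,  1.62890259e-01,  1.77653394e+00,  2.70272911e-05,
        1.20229937e+00,  7.86731769e-01]), 'eef_pos': array([ 377.62753881, -374.87206659,  279.19576495]), 'tcp_rot': array([-3.14148236e+00,  7.48906397e-05, -5.16851136e-04])}
```

Request:
{"method": "jog_arm", "body": {
  "moves": [
    {"grip":-1,"translation":[0.01,-0.01,0],"twist":[0,0.12,0]},
    {"grip":-1,"translation":[0.01,-0.01,0],"twist":[0,0.12,0]},
    {"grip":-1,"translation":[0.01,-0.01,0],"twist":[0,0.12,0]},
    {"grip":-1,"translation":[0.01,-0.01,0],"twist":[0,0.12,0]}
  ]
}}

```text
clock: 1.32
eef_pos: [416.8, -336.1, 287.1]
tcp_rot: [3.139, -0.485, 0.001]
contact_force: [0.2, 1.4, -0.3]
opening: 1.003
```

Run:
```python
from rig import r
s=r.sense(); print({k:s[k] for k in('qpos','eef_pos','tcp_rot')})
```

```text
{'qpos': array([-0.92071925,  0.00968782,  2.02114839,  0.50702016,  0.86691569,
        0.36458534]), 'eef_pos': array([ 416.76794216, -336.06918972,  287.08170086]), 'tcp_rot': array([ 3.13902961e+00, -4.85404916e-01,  1.12342119e-03])}
```

```bash
cat > kin.py <<'E'
import numpy as np
from scipy.spatial.transform import Rotation as Ro
from scipy.optimize import least_squares
dat=[([-1.22041912,.353645466,1.63416847,1.58e-5,1.15519173,-2.39e-3],[215.776,-586.045,230.549],[-3.14018,-1.8e-5,.35276]),
([-.784571676,.162890259,1.77653394,2.7e-5,1.20229937,.786731769],[377.6275,-374.872,279.196],[-3.14148,7.5e-5,-5.2e-4]),
([-.92071925,.00968782,2.02114839,.50702016,.86691569,.36458534],[416.768,-336.069,287.0817],[3.13903,-.485405,.00112])]
def fk(q,p,s=1):
    a1,d1,L2,L3,e,L6=p
    A=Ro.from_euler('ZY',[q[0],q[1]]); B=A*Ro.from_euler('Y',q[2]); C=B*Ro.from_euler('ZYZ',[s*q[3],q[4],s*q[5]])
    X=Ro.from_euler('Z',q[0]).apply([a1,0,d1])+A.apply([0,0,L2])+B.apply([e,0,L3])+C.apply([0,0,L6])
    return X,C*Ro.from_euler('z',np.pi/2*1)
def fit(s=1):
    f=lambda p:np.concatenate([fk(q,p,s)[0]-x for q,x,_ in dat]+[0.02*(np.array(p)[[0,4]])])
    return least_squares(f,[0,200,550,495,0,250])
o=fit();P=o.x
# refine with reg small
lo=np.array([-2.63,-.92,.06,-1.3,0,-3.02]);hi=np.array([2.63,2.1,2.66,4.44,2.69,3.02])
def ik(x,R,q0):
    f=lambda q:np.concatenate([(fk(q,P)[0]-x)/300,(fk(q,P)[1]*R.inv()).as_rotvec()])
    o=least_squares(f,np.clip(q0,lo+.01,hi-.01),bounds=(lo,hi)); return o.x,np.abs(o.fun).max()
def tool(phi,tilt,s=-1):  # tilt below horizontal, tool y horizontal pointing right (s=-1)
    z=np.array([np.cos(tilt)*np.cos(phi),np.cos(tilt)*np.sin(phi),-np.sin(tilt)])
    y=s*np.array([-np.sin(phi),np.cos(phi),0]); return Ro.from_matrix(np.c_[np.cross(y,z),y,z])
E
python3 - <<'E'
from kin import *
np.set_printoptions(precision=3,suppress=True)
print(P,o.cost)
for s in(1,-1):
    for q,x,e in dat: print(s,fk(q,P,s)[0]-x,(fk(q,P,s)[1].inv()*Ro.from_euler('xyz',e)).as_rotvec())
q0=dat[2][0]
for phi in(-.5,-.25,0,.2):
  for tl in(40,50):
    R=tool(phi,np.radians(tl)); d=R.as_matrix()[:,2]
    for g in (np.array([570,-303,45]),np.array([690,144,57])):
      for b in(0,120): print(phi,tl,g,b,*ik(g+d*(19-b),R,q0))
E
```

```text
[ -7.061 297.082 570.576 500.88   57.813 346.31 ] 3.0492016469524494
1 [-1.379 -0.596 -0.243] [-0.  0.  0.]
1 [-1.253 -0.868  0.184] [ 0. -0.  0.]
1 [-0.015 -0.25   0.059] [-0.  0.  0.]
-1 [-1.389 -0.6   -0.243] [-0.     0.    -0.005]
-1 [-1.266 -0.88   0.184] [0.    0.    1.573]
-1 [-204.11  -155.429    0.059] [0.    0.823 1.346]
-0.5 40 [ 570 -303   45] 0 [-0.481  0.637  2.265  3.166  0.634 -1.578] 7.010688326166322e-15
-0.5 40 [ 570 -303   45] 120 [-0.476  0.38   2.45   3.177  0.561 -1.585] 4.6048948358172006e-10
-0.5 40 [690 144  57] 0 [ 0.361  0.581  1.809 -0.863  0.539  3.02 ] 0.32245533449368236
-0.5 40 [690 144  57] 120 [ 0.485  0.387  1.922 -0.8    0.644  3.02 ] 0.3105618903040698
-0.5 50 [ 570 -303   45] 0 [-0.483  0.56   2.187  3.178  0.304 -1.593] 1.5395092608135505e-15
-0.5 50 [ 570 -303   45] 120 [-0.479  0.276  2.322  3.228  0.154 -1.64 ] 1.293409823688307e-14
-0.5 50 [690 144  57] 0 [ 0.357  0.59   1.815 -0.802  0.527  3.02 ] 0.18584869609809496
-0.5 50 [690 144  57] 120 [ 0.47   0.392  1.906 -0.742  0.65   3.02 ] 0.16176556944143278
-0.25 40 [ 570 -303   45] 0 [-0.63
[... 1450 characters left out ...]
0.675  2.092  1.771  0.733 -1.083] 2.1076668114498414e-10
0.2 40 [ 570 -303   45] 120 [-1.008  0.481  2.177  1.49   0.802 -0.921] 5.779080917515481e-14
0.2 40 [690 144  57] 0 [ 0.209  0.635  2.146  3.156  0.512 -1.577] 3.953835895723993e-10
0.2 40 [690 144  57] 120 [ 0.211  0.389  2.33   3.161  0.45  -1.581] 2.0368891758456206e-15
0.2 50 [ 570 -303   45] 0 [-0.759  0.607  2.049  1.512  0.555 -0.76 ] 9.040415231235481e-11
0.2 50 [ 570 -303   45] 120 [-0.896  0.39   2.115  1.205  0.659 -0.528] 2.9140840259363664e-10
0.2 50 [690 144  57] 0 [ 0.208  0.578  2.063  3.168  0.198 -1.591] 1.1368683772161603e-15
0.2 50 [690 144  57] 120 [ 0.21   0.316  2.199  3.228  0.072 -1.65 ] 6.503580495323403e-10
```

Request:
{"method": "jog_arm", "body": {
  "moves": [
    {"grip":-1,"translation":[0,-0.006,0],"twist":[0,0.065,0]},
    {"grip":-1,"translation":[0,-0.006,0],"twist":[0,0.065,0]},
    {"grip":-1,"translation":[0,-0.006,0],"twist":[0,0.065,0]},
    {"grip":-1,"translation":[0,-0.005,0],"twist":[0,0.064,0]},
    {"grip":-1,"translation":[0,-0.005,0],"twist":[0,0.064,0]},
    {"grip":-1,"translation":[0,-0.005,0],"twist":[0,0.064,0]},
    {"grip":-1,"translation":[0,0,0],"twist":[0,0,0]}
  ]
}}

```text
clock: 1.9
eef_pos: [414.6, -301.9, 284.5]
tcp_rot: [-3.137, -0.868, -0.005]
contact_force: [-0.2, 0.9, -1.1]
opening: 1.002
```

```bash
cat > st.py <<'E'
from rig import r
from kin import *
np.set_printoptions(precision=3,suppress=True)
s=r.sense(); print(s['clock'],s['qpos'],s['eef_pos'],s['tcp_rot'],s['contact_force'],s['opening'])
x,R=fk(s['qpos'],P); print('model err',x-s['eef_pos'])
M=Ro.from_euler('xyz',s['tcp_rot']).as_matrix(); print('z',M[:,2],'y',M[:,1])
def togo(x,y,z):
    print('tool-frame mm to',(x,y,z),M.T@(np.array([x,y,z])-s['eef_pos']))
E
python3 - <<'E'
from st import *
togo(492.6,-303,110)
from h import *
p,d=r.grab_frame("wrist"); cv2.imwrite("pics/wrist1.png",p[:,:,::-1]); np.save("wrist1.npy",d)
E
```

```text
1.9 [-1.106 -0.016  2.266  1.17   0.835 -0.346] [ 414.637 -301.852  284.534] [-3.137 -0.868 -0.005] [-0.189  0.918 -1.097] 1.0020934297449955
model err [ 0.72   0.716 -0.374]
z [ 0.763  0.001 -0.646] y [-0.001 -1.    -0.003]
tool-frame mm to (492.6, -303, 110) [-82.767   1.603 172.305]
```

View pics/wrist1.png

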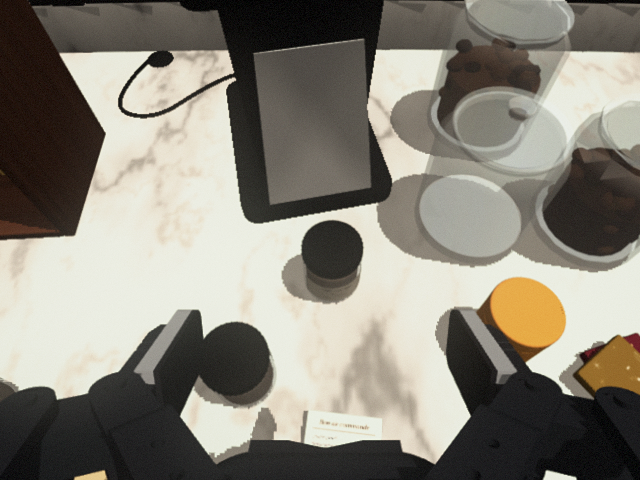

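Wrist view: the target jar's lid is at about (332,248), just in front of the grinder. Decoy B is at (235,358) and the canister at (527,312). I'll measure the target here.

Run:
```python
from st import *
from h import *
c=r.calibration("wrist"); im=cv2.imread("pics/wrist1.png");D=np.load("wrist1.npy")
w=im[215:300,295:375]; m=(w.max(2)<45).astype('uint8'); k,l,st,ce=cv2.connectedComponentsWithStats(m)
i=1+np.argmax(st[1:,4]); print(st[i],ce[i])
# lid top ellipse: rows by depth with z>74
P_,u,v=cloud(c,D)
q=(abs(P_[:,0]-570)<45)&(abs(P_[:,1]+303)<45)&(P_[:,2]>60)&(P_[:,2]<95)
Q=P_[q]; print(len(Q),np.percentile(Q,[2,50,98],axis=0))
t=Q[abs(Q[:,2]-78)<4]; print(len(t),cv2.minEnclosingCircle(t[:,:2].astype('float32')),t.mean(0))
for uu,vv in((332,248),(235,352)): print(onplane(c,uu,vv,78))
```

```text
1.95 [-1.105 -0.016  2.262  1.164  0.834 -0.338] [ 414.911 -302.974  285.053] [-3.137 -0.865 -0.005] [-0.814 -0.512  0.075] 1.0023634005144944
model err [ 0.718  0.699 -0.362]
z [ 0.761  0.    -0.649] y [-0.002 -1.    -0.003]
[ 15   6  52  33 700] [38.647 19.074]
2940 [[ 540.    -335.713   63.921]
 [ 564.39  -307.877   76.991]
 [ 595.765 -280.24    78.63 ]]
2582 ((569.8746337890625, -307.9134216308594), 31.291322708129883) [ 567.731 -307.953   77.074]
[ 564.854 -308.645   78.   ]
[ 462.403 -224.492   78.   ]
```

Request:
{"method": "jog_arm", "body": {
  "moves": [
    {"grip":-1,"translation":[-0.0104,0.0006,0.0216],"twist":[0,0,0]},
    {"grip":-1,"translation":[-0.0104,0.0006,0.0216],"twist":[0,0,0]},
    {"grip":-1,"translation":[-0.0104,0.0006,0.0216],"twist":[0,0,0]},
    {"grip":-1,"translation":[-0.0104,0.0006,0.0216],"twist":[0,0,0]},
    {"grip":-1,"translation":[-0.0104,0.0006,0.0216],"twist":[0,0,0]},
    {"grip":-1,"translation":[-0.0104,0.0006,0.0216],"twist":[0,0,0]},
    {"grip":-1,"translation":[-0.0104,0.0006,0.0216],"twist":[0,0,0]},
    {"grip":-1,"translation":[-0.0104,0.0006,0.0216],"twist":[0,0,0]},
    {"grip":-1,"translation":[0,0,0],"twist":[0,0,0]},
    {"grip":-1,"translation":[0,0,0],"twist":[0,0,0]}
  ]
}}

```text
clock: 2.78
eef_pos: [494.7, -307.7, 110.3]
tcp_rot: [-3.137, -0.865, -0.001]
contact_force: [-0.1, -0.3, 0.5]
opening: 1.0
```

Run:
```python
from st import *
from h import *
togo(584.5,-307,33)
p,d=r.grab_frame("wrist"); c=r.calibration("wrist");cv2.imwrite("pics/wrist2.png",p[:,:,::-1]); np.save("wrist2.npy",d)
P_,u,v=cloud(c,d)
q=(abs(P_[:,0]-570)<45)&(abs(P_[:,1]+307)<45)&(P_[:,2]>72)&(P_[:,2]<85)
t=P_[q]; print(len(t),cv2.minEnclosingCircle(t[:,:2].astype('float32')),t.mean(0),u[q].min(),u[q].max(),v[q].min(),v[q].max())
```

```text
2.7833 [-0.927  0.438  2.287  1.818  0.681 -1.027] [ 494.663 -307.693  110.339] [-3.137 -0.865 -0.001] [-0.054 -0.349  0.525] 1.0003548407235094
model err [-0.086  1.289 -2.76 ]
z [ 0.761  0.003 -0.648] y [ 0.002 -1.    -0.003]
tool-frame mm to (584.5, -307, 33) [ -0.63   -0.317 118.542]
8555 ((570.2240600585938, -307.9530029296875), 31.81951904296875) [ 566.275 -307.495   78.096] 269 383 164 260
```

View pics/wrist2.png

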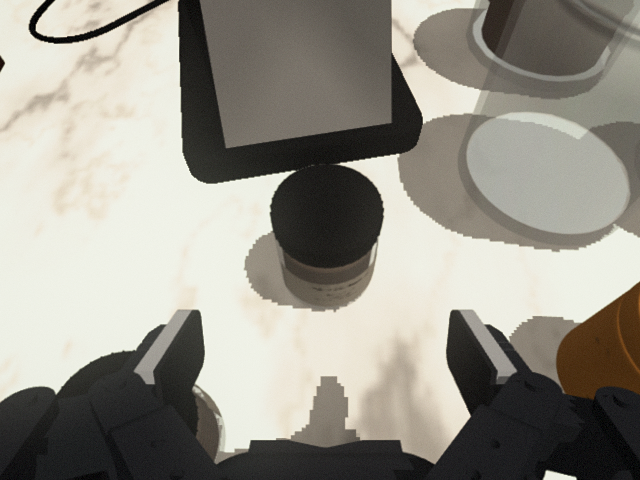

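Request:
{"method": "jog_arm", "body": {
  "moves": [
    {"grip":-1,"translation":[-0.0003,0,0.015],"twist":[0,0,0]},
    {"grip":-1,"translation":[-0.0003,0,0.015],"twist":[0,0,0]},
    {"grip":-1,"translation":[-0.0003,0,0.015],"twist":[0,0,0]},
    {"grip":-1,"translation":[-0.0003,0,0.015],"twist":[0,0,0]},
    {"grip":-1,"translation":[-0.0003,0,0.015],"twist":[0,0,0]},
    {"grip":-1,"translation":[-0.0003,0,0.015],"twist":[0,0,0]},
    {"grip":-1,"translation":[-0.0003,0,0.015],"twist":[0,0,0]},
    {"grip":-1,"translation":[-0.0003,0,0.014],"twist":[0,0,0]},
    {"grip":-1,"translation":[0,0,0],"twist":[0,0,0]},
    {"grip":-1,"translation":[0,0,0],"twist":[0,0,0]}
  ]
}}

```text
clock: 3.67
eef_pos: [583.6, -308.6, 33.9]
tcp_rot: [3.141, -0.869, 0.001]
contact_force: [-1.0, 0.9, 0.1]
opening: 0.997
```

Run:
```python
from st import *
from h import *
togo(584.5,-307.8,32)
p,d=r.grab_frame("wrist"); cv2.imwrite("pics/wrist3.png",p[:,:,::-1])
p,d=r.grab_frame("side"); cv2.imwrite("pics/side3.png",cv2.resize(p[120:320,240:440,::-1],None,fx=3,fy=3))
```

```text
3.6667 [-0.768  0.659  2.166  2.115  0.668 -1.215] [ 583.638 -308.563   33.887] [ 3.141 -0.869  0.001] [-0.955  0.87   0.054] 0.9966265216711783
model err [-0.332  0.896 -3.332]
z [ 0.763  0.    -0.646] y [ 0.001 -1.     0.001]
tool-frame mm to (584.5, -307.8, 32) [-0.883 -0.764  1.877]
```

View pics/wrist3.png

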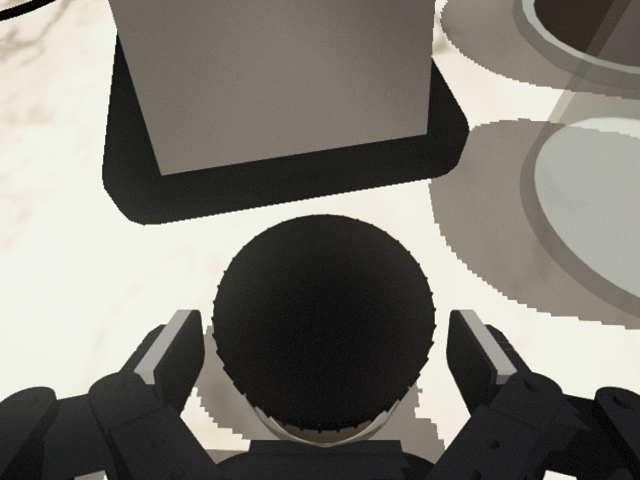

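View pics/side3.png

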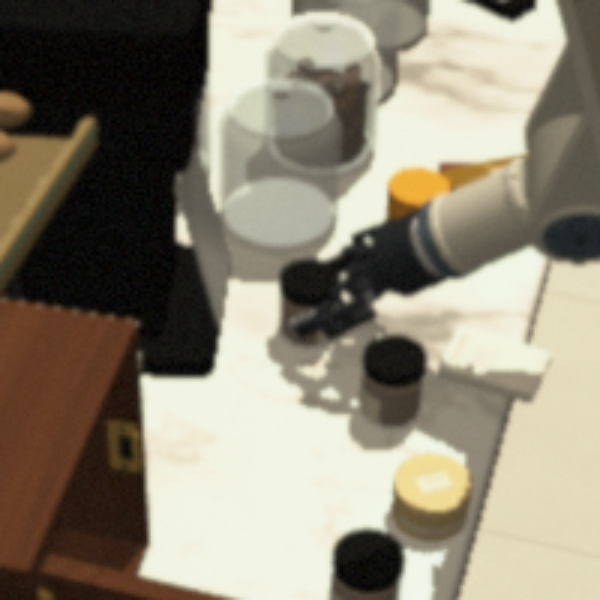

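Request:
{"method": "jog_arm", "body": {
  "moves": [
    {"grip":-1,"translation":[0,-0.0004,0.004],"twist":[0,0,0]},
    {"grip":-1,"translation":[0,0,0.004],"twist":[0,0,0]},
    {"grip":1,"translation":[0,0,0],"twist":[0,0,0]},
    {"grip":1,"translation":[0,0,0],"twist":[0,0,0]},
    {"grip":1,"translation":[0,0,0],"twist":[0,0,0]},
    {"grip":1,"translation":[0,0,0],"twist":[0,0,0]},
    {"grip":1,"translation":[0,0,0],"twist":[0,0,0]},
    {"grip":1,"translation":[0,0,0],"twist":[0,0,0]},
    {"grip":1,"translation":[0,0,0],"twist":[0,0,0]},
    {"grip":1,"translation":[0,0,0],"twist":[0,0,0]}
  ],
  "squeeze": 40
}}

```text
clock: 4.6
eef_pos: [589.2, -308.0, 27.3]
tcp_rot: [3.142, -0.867, -0.0]
contact_force: [-2.5, 0.5, 4.1]
opening: 0.721
```

Run:
```python
from st import *
```

```text
4.6 [-0.757  0.675  2.157  2.134  0.668 -1.226] [ 589.21  -308.03    27.303] [ 3.142 -0.867 -0.   ] [-2.536  0.498  4.123] 0.7212908370730912
model err [-0.351  0.87  -3.378]
z [ 0.763 -0.    -0.647] y [-0. -1.  0.]
```

Request:
{"method": "jog_arm", "body": {
  "moves": [
    {"grip":1,"translation":[0.004,0,-0.0034],"twist":[0,0,0]},
    {"grip":1,"translation":[0.008,0,-0.0068],"twist":[0,0,0]},
    {"grip":1,"translation":[0.0105,0,-0.0089],"twist":[0,0,0]},
    {"grip":1,"translation":[0.0105,0,-0.0089],"twist":[0,0,0]},
    {"grip":1,"translation":[0.0105,0,-0.0089],"twist":[0,0,0]},
    {"grip":1,"translation":[0.0105,0,-0.0089],"twist":[0,0,0]},
    {"grip":1,"translation":[0.0105,0,-0.0089],"twist":[0,0,0]},
    {"grip":1,"translation":[0.0105,0,-0.0089],"twist":[0,0,0]},
    {"grip":1,"translation":[0.008,0,-0.007],"twist":[0,0,0]},
    {"grip":1,"translation":[0,0,0],"twist":[0,0,0]}
  ]
}}

```text
clock: 5.43
eef_pos: [589.4, -308.4, 138.1]
tcp_rot: [3.139, -0.868, 0.002]
contact_force: [-0.2, -0.6, -0.8]
opening: 0.715
```

Run:
```python
from st import *
from h import *
togo(560,145,140)
p,d=r.grab_frame("side"); cv2.imwrite("pics/side4.png",p[:,:,::-1])
```

```text
5.4333 [-0.757  0.432  2.152  1.814  0.57  -0.835] [ 589.437 -308.373  138.075] [ 3.139 -0.868  0.002] [-0.16  -0.602 -0.817] 0.7151251777321683
model err [ 0.301  0.251 -2.223]
z [ 0.763 -0.001 -0.646] y [-0.    -1.     0.002]
tool-frame mm to (560, 145, 140) [ -16.928 -453.365  -24.318]
```

View pics/side4.png

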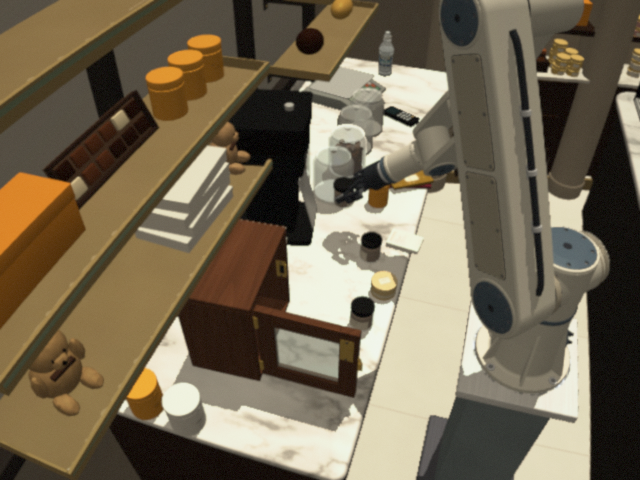

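Request:
{"method": "jog_arm", "body": {
  "moves": [
    {"grip":1,"translation":[-0.001,-0.01,-0.002],"twist":[0,0,0]},
    {"grip":1,"translation":[-0.002,-0.02,-0.003],"twist":[0,0,0]},
    {"grip":1,"translation":[-0.002,-0.025,-0.003],"twist":[0,0,0]},
    {"grip":1,"translation":[-0.002,-0.025,-0.003],"twist":[0,0,0]},
    {"grip":1,"translation":[-0.002,-0.025,-0.003],"twist":[0,0,0]},
    {"grip":1,"translation":[-0.002,-0.025,-0.002],"twist":[0,0,0]},
    {"grip":1,"translation":[-0.002,-0.025,-0.002],"twist":[0,0,0]},
    {"grip":1,"translation":[-0.002,-0.025,-0.002],"twist":[0,0,0]},
    {"grip":1,"translation":[-0.001,-0.025,-0.002],"twist":[0,0,0]},
    {"grip":1,"translation":[-0.001,-0.025,-0.002],"twist":[0,0,0]}
  ]
}}

```text
clock: 6.32
eef_pos: [558.4, -77.0, 137.1]
tcp_rot: [3.141, -0.864, -0.001]
contact_force: [0.9, 0.5, -1.6]
opening: 0.719
```

Run:
```python
from st import *
togo(560,145,140)
```

```text
6.3167 [-0.257  0.298  2.439  2.711  0.48  -1.353] [558.408 -77.027 137.127] [ 3.141 -0.864 -0.001] [ 0.862  0.548 -1.602] 0.7191042585611731
model err [-0.644 -0.662 -2.673]
z [ 0.76  -0.001 -0.65 ] y [-0.001 -1.     0.   ]
tool-frame mm to (560, 145, 140) [   3.135 -222.028   -0.805]
```

Request:
{"method": "jog_arm", "body": {
  "moves": [
    {"grip":1,"translation":[0,-0.024,0],"twist":[0,0,0]},
    {"grip":1,"translation":[0,-0.024,0],"twist":[0,0,0]},
    {"grip":1,"translation":[0,-0.024,0],"twist":[0,0,0]},
    {"grip":1,"translation":[0,-0.024,0],"twist":[0,0,0]},
    {"grip":1,"translation":[0,-0.024,0],"twist":[0,0,0]},
    {"grip":1,"translation":[0,-0.024,0],"twist":[0,0,0]},
    {"grip":1,"translation":[0,-0.024,0],"twist":[0,0,0]},
    {"grip":1,"translation":[0,-0.024,0],"twist":[0,0,0]},
    {"grip":1,"translation":[0,-0.02,0],"twist":[0,0,0]},
    {"grip":1,"translation":[0,-0.01,0],"twist":[0,0,0]}
  ]
}}

```text
clock: 7.15
eef_pos: [559.0, 146.1, 137.3]
tcp_rot: [3.14, -0.864, 0.003]
contact_force: [0.0, -0.2, -2.1]
opening: 0.714
```

Run:
```python
from st import *
from h import *
togo(640,144.6,65); togo(710,144.6,41)
for n in("wrist","scene","side"):
  p,d=r.grab_frame(n); cv2.imwrite(f"pics/{n}5.png",p[:,:,::-1]);np.save(n+"5.npy",d)
```

```text
7.15 [ 0.45   0.32   2.39   3.897  0.503 -1.959] [558.968 146.064 137.279] [ 3.14  -0.864  0.003] [ 0.043 -0.223 -2.119] 0.7135601706437071
model err [ 0.781 -2.613 -2.602]
z [ 0.76   0.001 -0.649] y [ 0.002 -1.     0.001]
tool-frame mm to (640, 144.6, 65) [ -2.347   1.521 108.558]
tool-frame mm to (710, 144.6, 41) [ 24.859   1.614 177.375]
```

View pics/wrist5.png

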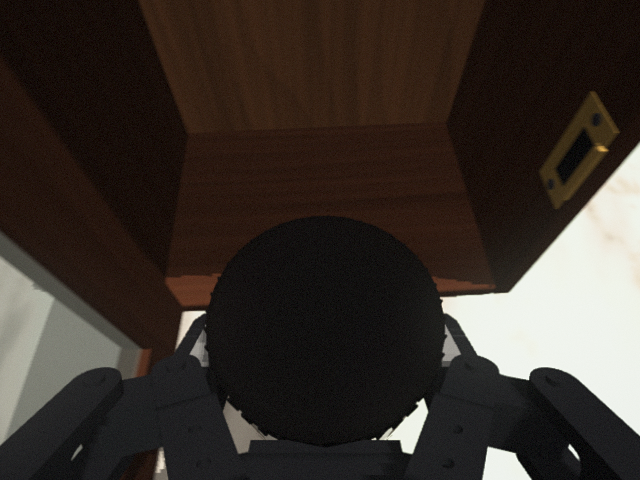

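View pics/side5.png

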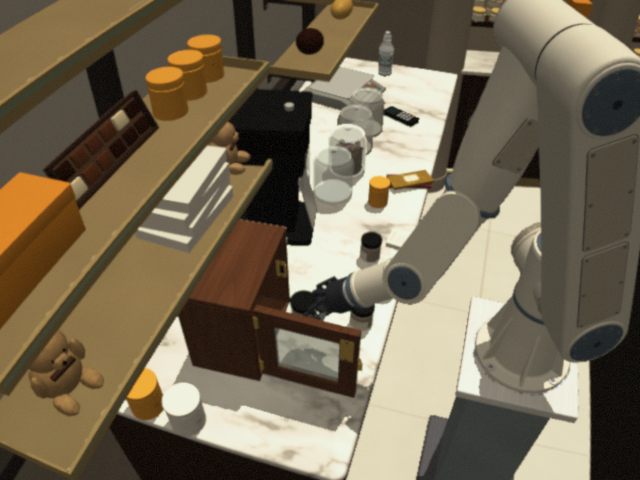

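Wrist view: the jar's lid is at (325,330), held level in front of the open cabinet. The floor's back edge runs from (188,133) to (447,123), and the strike is at (580,150). I'll check the interior against the estimate.

Run:
```python
from st import *
from h import *
c=r.calibration("wrist");D=np.load("wrist5.npy")
for n,(u,v,z) in dict(backL=(188,133,12),backR=(447,123,12),frR=(497,293,12),outR=(508,293,0)).items():
    print(n,onplane(c,u,v,z))
P_,u,v=cloud(c,D)
q=(abs(P_[:,2]-12)<5)&(P_[:,0]>635)&(P_[:,0]<775)&(P_[:,1]>20)&(P_[:,1]<265)
print(q.sum(),np.percentile(P_[q],[1,50,99],axis=0))
# walls z 40..120
for a,b in((640,660),(700,720),(760,780)):
    q=(P_[:,2]>25)&(P_[:,2]<110)&(P_[:,0]>a)&(P_[:,0]<b)
    y=P_[q][:,1]; L=y[y>190];R=y[y<90]; print(a,len(L),len(L) and np.median(L),len(R),len(R) and np.median(R))
q=(P_[:,2]>30)&(P_[:,2]<110)&(P_[:,0]>775)&(P_[:,1]>40)&(P_[:,1]<240); print('back',q.sum(),np.median(P_[q],axis=0))
```

```text
7.3 [ 0.446  0.319  2.392  3.89   0.503 -1.955] [559.064 144.659 137.47 ] [ 3.14  -0.865  0.003] [ 0.106 -0.124 -3.098] 0.7160809134909238
model err [ 0.768 -2.609 -2.602]
z [ 0.761  0.001 -0.649] y [ 0.001 -1.     0.001]
backL [783.026 270.895  12.   ]
backR [796.004  32.003  12.   ]
frR [624.18   22.798  12.   ]
outR [629.524   9.153   0.   ]
32278 [[637.16   24.276  10.176]
 [709.508 142.217  11.66 ]
 [773.429 263.089  14.237]]
640 1746 262.7065063166822 2093 22.293309584006483
700 1225 266.44032916620966 1498 25.886552524045953
760 888 270.09688508562954 1094 29.613050422422518
back 20952 [791.369 141.606  75.831]
```

Request:
{"method": "jog_arm", "body": {
  "moves": [
    {"grip":1,"translation":[0,0,0.008],"twist":[0,0,0]},
    {"grip":1,"translation":[0,0,0.015],"twist":[0,0,0]},
    {"grip":1,"translation":[0,0,0.015],"twist":[0,0,0]},
    {"grip":1,"translation":[0,0,0.015],"twist":[0,0,0]},
    {"grip":1,"translation":[0,0,0.015],"twist":[0,0,0]},
    {"grip":1,"translation":[0,0,0.015],"twist":[0,0,0]},
    {"grip":1,"translation":[0,0,0.015],"twist":[0,0,0]},
    {"grip":1,"translation":[0,0,0.01],"twist":[0,0,0]},
    {"grip":1,"translation":[0,0,0],"twist":[0,0,0]}
  ]
}}

```text
clock: 8.05
eef_pos: [643.2, 142.6, 67.0]
tcp_rot: [3.141, -0.866, -0.001]
contact_force: [0.0, -0.8, -3.1]
opening: 0.715
```

Run:
```python
from st import *
togo(711,145,55); togo(711,145,41)
```

```text
8.05 [ 0.355  0.56   2.248  3.665  0.562 -1.788] [643.162 142.563  67.042] [ 3.141 -0.866 -0.001] [ 0.009 -0.801 -3.122] 0.7154405104570015
model err [ 0.511 -2.436 -3.153]
z [ 0.761 -0.002 -0.648] y [-0.002 -1.     0.   ]
tool-frame mm to (711, 145, 55) [34.799 -2.583 59.459]
tool-frame mm to (711, 145, 41) [24.138 -2.59  68.534]
```

Request:
{"method": "jog_arm", "body": {
  "moves": [
    {"grip":1,"translation":[0.0058,-0.0004,0.0099],"twist":[0,0,0]},
    {"grip":1,"translation":[0.0058,-0.0004,0.0099],"twist":[0,0,0]},
    {"grip":1,"translation":[0.0058,-0.0004,0.0099],"twist":[0,0,0]},
    {"grip":1,"translation":[0.0058,-0.0004,0.0099],"twist":[0,0,0]},
    {"grip":1,"translation":[0.0058,-0.0004,0.0099],"twist":[0,0,0]},
    {"grip":1,"translation":[0.0058,-0.0004,0.0099],"twist":[0,0,0]},
    {"grip":1,"translation":[0,0,0],"twist":[0,0,0]},
    {"grip":1,"translation":[0,0,0],"twist":[0,0,0]}
  ]
}}

```text
clock: 8.72
eef_pos: [710.5, 146.3, 56.8]
tcp_rot: [-3.141, -0.867, -0.001]
contact_force: [0.4, 0.2, -2.8]
opening: 0.713
```

Run:
```python
from st import *
from h import *
togo(711,145,42); togo(711,145,39.3)
for n in("wrist","side"):
  p,d=r.grab_frame(n); cv2.imwrite(f"pics/{n}6.png",p[:,:,::-1])
```

```text
8.7167 [ 0.312  0.622  2.114  3.66   0.493 -1.83 ] [710.523 146.322  56.795] [-3.141 -0.867 -0.001] [ 0.415  0.183 -2.828] 0.7126524318325118
model err [ 0.941 -2.162 -3.015]
z [ 0.763 -0.    -0.647] y [-0.001 -1.    -0.   ]
tool-frame mm to (711, 145, 42) [-10.972   1.324   9.936]
tool-frame mm to (711, 145, 39.3) [-13.031   1.324  11.682]
```

View pics/wrist6.png

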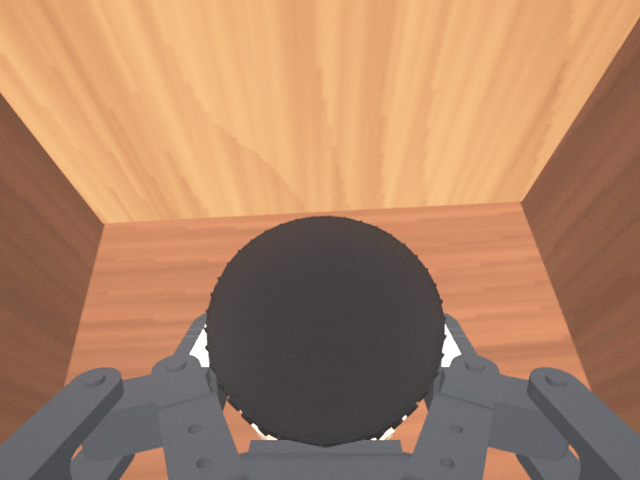

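View pics/side6.png

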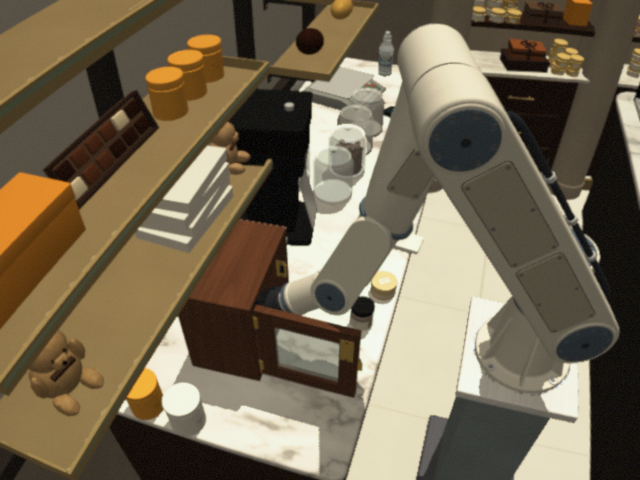

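Request:
{"method": "jog_arm", "body": {
  "moves": [
    {"grip":1,"translation":[-0.0023,0.0002,0.0019],"twist":[0,0,0]},
    {"grip":1,"translation":[-0.0023,0.0002,0.0019],"twist":[0,0,0]},
    {"grip":1,"translation":[-0.0023,0.0002,0.0019],"twist":[0,0,0]},
    {"grip":1,"translation":[-0.0023,0.0002,0.0019],"twist":[0,0,0]},
    {"grip":1,"translation":[-0.0023,0,0.0019],"twist":[0,0,0]},
    {"grip":1,"translation":[0,0,0],"twist":[0,0,0]},
    {"grip":1,"translation":[0,0,0],"twist":[0,0,0]}
  ]
}}

```text
clock: 9.4
eef_pos: [709.6, 145.6, 41.5]
tcp_rot: [3.141, -0.866, 0.0]
contact_force: [0.1, -0.1, -1.8]
opening: 0.714
```

Request:
{"method": "jog_arm", "body": {
  "moves": [
    {"grip":1,"translation":[-0.0008,0,0.0006],"twist":[0,0,0]},
    {"grip":1,"translation":[-0.0008,0,0.0006],"twist":[0,0,0]},
    {"grip":1,"translation":[0,0,0],"twist":[0,0,0]},
    {"grip":1,"translation":[0,0,0],"twist":[0,0,0]}
  ]
}}

```text
clock: 9.73
eef_pos: [709.7, 145.6, 40.0]
tcp_rot: [-3.142, -0.867, -0.0]
contact_force: [-0.5, -0.2, -2.6]
opening: 0.717
```

Request:
{"method": "jog_arm", "body": {
  "moves": [
    {"grip":1,"translation":[-0.0008,0,0.0006],"twist":[0,0,0]},
    {"grip":1,"translation":[0,0,0],"twist":[0,0,0]},
    {"grip":1,"translation":[0,0,0],"twist":[0,0,0]}
  ]
}}

```text
clock: 9.98
eef_pos: [709.9, 145.6, 39.3]
tcp_rot: [-3.141, -0.868, -0.0]
contact_force: [-0.8, -0.7, 0.6]
opening: 0.716
```

Request:
{"method": "jog_arm", "body": {
  "moves": [
    {"grip":1,"translation":[-0.0004,0,0.0003],"twist":[0,0,0]},
    {"grip":1,"translation":[0,0,0],"twist":[0,0,0]},
    {"grip":1,"translation":[0,0,0],"twist":[0,0,0]}
  ]
}}

```text
clock: 10.23
eef_pos: [710.0, 145.7, 39.4]
tcp_rot: [-3.141, -0.869, -0.0]
contact_force: [-3.8, -0.6, 5.4]
opening: 0.715
```

Request:
{"method": "jog_arm", "body": {
  "moves": [
    {"grip":0.35,"translation":[0,0,0],"twist":[0,0,0]},
    {"grip":0,"translation":[0,0,0],"twist":[0,0,0]},
    {"grip":-0.4,"translation":[0,0,0],"twist":[0,0,0]},
    {"grip":-0.5,"translation":[0,0,0],"twist":[0,0,0]},
    {"grip":-0.6,"translation":[0,0,0],"twist":[0,0,0]},
    {"grip":-0.8,"translation":[0,0,0],"twist":[0,0,0]},
    {"grip":-1,"translation":[0,0,0],"twist":[0,0,0]},
    {"grip":-1,"translation":[0,0,0],"twist":[0,0,0]},
    {"grip":-1,"translation":[0,0,0],"twist":[0,0,0]}
  ]
}}

```text
clock: 10.98
eef_pos: [709.6, 145.6, 38.4]
tcp_rot: [-3.142, -0.867, -0.0]
contact_force: [0.4, -0.3, -0.0]
opening: 0.999
```

Run:
```python
from st import *
from h import *
p,d=r.grab_frame("wrist"); cv2.imwrite("pics/wrist7.png",p[:,:,::-1]);c=r.calibration("wrist")
P_,u,v=cloud(c,d)
q=(abs(P_[:,2]-90)<6)&(abs(P_[:,0]-690)<60)&(abs(P_[:,1]-145)<45)
t=P_[q]; print(len(t),cv2.minEnclosingCircle(t[:,:2].astype('float32')),t.mean(0))
```

```text
10.9833 [ 0.311  0.661  2.114  3.624  0.527 -1.791] [709.614 145.6    38.39 ] [-3.142 -0.867 -0.   ] [ 0.405 -0.287 -0.039] 0.9991369377418486
model err [ 0.794 -2.205 -3.195]
z [ 0.762 -0.    -0.647] y [-0. -1. -0.]
48079 ((675.265380859375, 146.14334106445312), 48.406150817871094) [684.939 145.976  89.374]
```

View pics/wrist7.png

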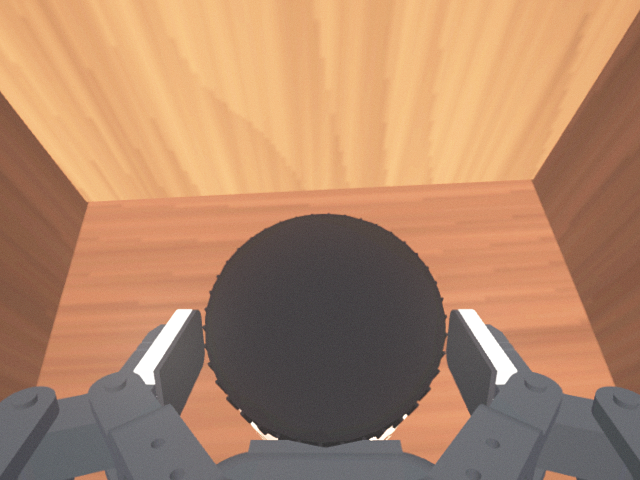

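Request:
{"method": "jog_arm", "body": {
  "moves": [
    {"grip":-1,"translation":[0,0,-0.006],"twist":[0,0,0]},
    {"grip":-1,"translation":[0,0,-0.01],"twist":[0,0,0]},
    {"grip":-1,"translation":[0,0,-0.015],"twist":[0,0,0]},
    {"grip":-1,"translation":[0,0,-0.02],"twist":[0,0,0]},
    {"grip":-1,"translation":[0,0,-0.022],"twist":[0,0,0]},
    {"grip":-1,"translation":[0,0,-0.022],"twist":[0,0,0]},
    {"grip":-1,"translation":[0,0,-0.022],"twist":[0,0,0]},
    {"grip":-1,"translation":[0,0,-0.022],"twist":[0,0,0]},
    {"grip":-1,"translation":[0,0,-0.022],"twist":[0,0,0]},
    {"grip":-1,"translation":[0,0,-0.015],"twist":[0,0,0]}
  ]
}}

```text
clock: 11.87
eef_pos: [573.3, 145.3, 153.5]
tcp_rot: [-3.141, -0.867, -0.0]
contact_force: [0.7, 0.2, -0.1]
opening: 1.001
```

Run:
```python
from st import *
from h import *
p,d=r.grab_frame("wrist"); cv2.imwrite("pics/wrist8.png",p[:,:,::-1]);c=r.calibration("wrist")
P_,u,v=cloud(c,d)
q=(abs(P_[:,2]-90)<4)&(abs(P_[:,0]-690)<45)&(abs(P_[:,1]-145)<45)
t=P_[q]; print(len(t),cv2.minEnclosingCircle(t[:,:2].astype('float32')),t.mean(0))
p,d=r.grab_frame("side"); cv2.imwrite("pics/side8.png",p[:,:,::-1])
np.save("side8.npy",d)
```

```text
11.8667 [ 0.431  0.289  2.36   3.949  0.456 -2.035] [573.272 145.348 153.474] [-3.141 -0.867 -0.   ] [ 0.704  0.161 -0.097] 1.0011458466892469
model err [ 0.983 -2.465 -2.355]
z [ 0.762  0.    -0.647] y [ 0. -1. -0.]
5472 ((690.1045532226562, 146.55137634277344), 31.429834365844727) [686.726 146.694  89.953]
```

View pics/wrist8.png

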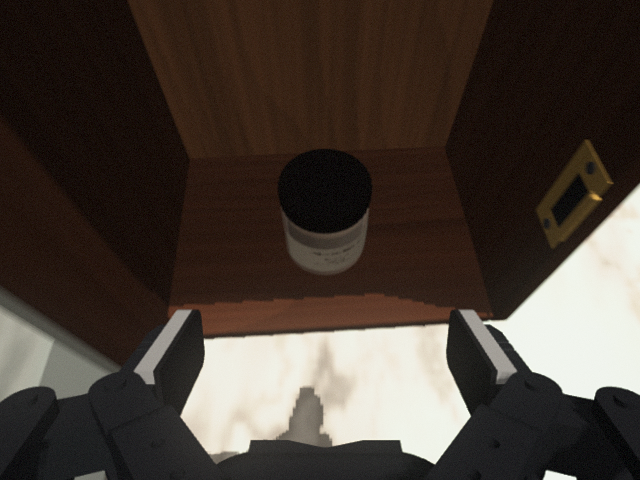

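View pics/side8.png

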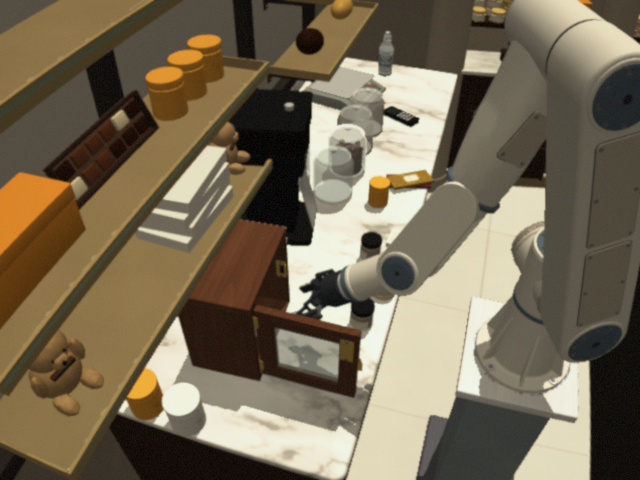

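```bash
cat > door.py <<'E'
from kin import *
psi=.061; H=np.array([615.9,260.1])
Cz=np.array([[np.cos(psi),-np.sin(psi)],[np.sin(psi),np.cos(psi)]])
def door(th,rho,off=0):
    return H+Cz@(rho*np.array([-np.sin(th),-np.cos(th)])+off*np.array([-np.cos(th),np.sin(th)]))
def ik5(x,dirv,q0):
    f=lambda q:np.concatenate([(fk(q,P)[0]-x)/300,fk(q,P)[1].as_matrix()[:,2]-dirv,1e-4*(q-q0)])
    o=least_squares(f,np.clip(q0,lo+.05,hi-.05),bounds=(lo+.04,hi-.04)); return o.x,np.abs(o.fun[:6]).max()
def dv(phi,t): return np.array([np.cos(t)*np.cos(phi),np.cos(t)*np.sin(phi),-np.sin(t)])
E
python3 - <<'E'
from door import *
np.set_printoptions(precision=2,suppress=True)
seeds=[np.array([.43,.29,2.36,3.95,.46,-2]),np.array([.5,.3,2.2,-.5,.7,1.]),np.array([.8,.3,2.2,.5,.7,0])]
for th,phis in((1.6,(-.8,-.4,0,.4,.8)),(1.0,(-.6,-.3,0,.3)),(.5,(-.4,-.2,0,.2)),(0,(-.2,0,.2))):
  for phi in phis:
    for t in(40,55,70):
      for i,s in enumerate(seeds):
        xy=door(th,200); q,e=ik5(np.r_[xy,195],dv(phi,np.radians(t)),s)
        if e<.01: print(th,phi,t,i,xy,q)
E
```

```text
1.6 -0.8 40 1 [416.   253.74] [ 1.09  0.38  2.02 -0.87  1.25  1.  ]
1.6 -0.8 40 2 [416.   253.74] [ 1.09  0.38  2.02 -0.87  1.25  0.  ]
1.6 -0.8 55 1 [416.   253.74] [ 0.96  0.26  2.02 -0.68  1.1   1.  ]
1.6 -0.8 55 2 [416.   253.74] [ 0.96  0.26  2.02 -0.68  1.1  -0.  ]
1.6 -0.8 70 1 [416.   253.74] [ 0.79  0.19  2.   -0.42  1.    1.  ]
1.6 -0.8 70 2 [416.   253.74] [ 0.79  0.19  2.   -0.42  1.   -0.  ]
1.6 -0.4 40 1 [416.   253.74] [ 1.12  0.25  2.23 -1.13  1.01  1.  ]
1.6 -0.4 40 2 [416.   253.74] [ 1.12  0.25  2.23 -1.13  1.01  0.  ]
1.6 -0.4 55 1 [416.   253.74] [ 0.96  0.15  2.17 -0.82  0.87  1.  ]
1.6 -0.4 55 2 [416.   253.74] [ 0.96  0.15  2.17 -0.82  0.87 -0.  ]
1.6 -0.4 70 1 [416.   253.74] [ 0.77  0.12  2.09 -0.44  0.85  1.  ]
1.6 -0.4 70 2 [416.   253.74] [ 0.77  0.12  2.09 -0.44  0.85  0.  ]
1.6 0 55 1 [416.   253.74] [ 0.86  0.03  2.3  -0.92  0.58  1.  ]
1.6 0 55 2 [416.   253.74] [ 0.86  0.03  2.3  -0.92  0.58  0.  ]
1.6 0 70 1 [416.   253.74] [ 0.71  0.06  2.16 -0.36  0.69  1.  ]
1.6 0 70 2 [416.   253.74] [ 0.71  0.06  2.16 -0.36  0.69 -0.  ]
1.6 0.4 40 0 [416.   253
[... 3920 characters left out ...]
2.29  3.65  0.26 -2.  ]
0 0 55 1 [628.09  60.47] [ 0.14  0.19  2.12 -0.34  0.24  1.  ]
0 0 55 2 [628.09  60.47] [ 0.14  0.19  2.12 -0.34  0.24  0.  ]
0 0 70 1 [628.09  60.47] [ 0.12  0.25  1.92 -0.07  0.63  1.  ]
0 0 70 2 [628.09  60.47] [ 0.12  0.25  1.92 -0.07  0.63 -0.  ]
0 0.2 40 0 [628.09  60.47] [ 0.02  0.22  2.29  2.59  0.26 -2.  ]
0 0.2 40 1 [628.09  60.47] [0.02 0.22 2.29 2.59 0.26 1.  ]
0 0.2 40 2 [628.09  60.47] [0.02 0.22 2.29 2.59 0.26 0.  ]
0 0.2 55 1 [628.09  60.47] [0.05 0.19 2.11 0.36 0.25 1.  ]
0 0.2 55 2 [628.09  60.47] [0.05 0.19 2.11 0.36 0.25 0.  ]
0 0.2 70 1 [628.09  60.47] [0.07 0.25 1.92 0.07 0.63 1.  ]
0 0.2 70 2 [628.09  60.47] [ 0.07  0.25  1.92  0.07  0.63 -0.  ]
```

Run:
```python
from door import *
from rig import r
np.set_printoptions(precision=2,suppress=True)
q=r.sense()['qpos'].copy()
def go(x0,a0,x1,a1,n=6):
    global q
    for k in np.linspace(0,1,n+1)[1:]:
        x=np.array(x0)*(1-k)+np.array(x1)*k; a=np.array(a0)*(1-k)+np.array(a1)*k
        qn,e=ik(x,tool(a[0],np.radians(a[1])),q); print(x,a,qn,'e%.3f'%e,'dq%.2f'%abs(qn-q).max()); q=qn
W=[((573,145,153),(0,40.3)),((520,20,300),(0,40.3)),((500,20,320),(.9,40.3)),((480,40,340),(.9,75)),((400,200,340),(.3,70)),((400,330,330),(-.5,65)),((400,330,200),(-.6,60)),((408,262,200),(-.6,60))]
for A,B in zip(W,W[1:]): go(*A,*B); print()
for th in np.arange(1.5,-.01,-.15):
    ph=-.6+.4*(1.6-th)/1.6; t=60-6*(1.6-th)/1.6
    x=np.r_[door(th,205),190]; qn,e=ik(x,tool(ph,np.radians(t)),q); print('%.2f'%th,x,ph,t,qn,'e%.3f'%e); q=qn
```

```text
[564.17 124.17 177.5 ] [ 0.  40.3] [ 0.39  0.2   2.38  4.    0.4  -2.13] e0.000 dq0.09
[555.33 103.33 202.  ] [ 0.  40.3] [ 0.34  0.12  2.39  4.06  0.33 -2.23] e0.000 dq0.11
[546.5  82.5 226.5] [ 0.  40.3] [ 0.28  0.03  2.4   4.16  0.25 -2.39] e0.000 dq0.16
[537.67  61.67 251.  ] [ 0.  40.3] [ 0.22 -0.05  2.4   4.37  0.18 -2.65] e0.000 dq0.26
[528.83  40.83 275.5 ] [ 0.  40.3] [ 0.14 -0.12  2.41  4.44  0.11 -2.78] e0.019 dq0.12
[520.  20. 300.] [ 0.  40.3] [ 0.05 -0.18  2.42  4.44  0.02 -2.84] e0.046 dq0.09

[516.67  20.   303.33] [ 0.15 40.3 ] [ 0.06 -0.2   2.42  4.42  0.   -2.91] e0.056 dq0.07
[513.33  20.   306.67] [ 0.3 40.3] [ 0.08 -0.2   2.43  4.35  0.   -2.91] e0.131 dq0.07
[510.  20. 310.] [ 0.45 40.3 ] [ 0.11 -0.21  2.43  4.27  0.   -2.91] e0.205 dq0.08
[506.67  20.   313.33] [ 0.6 40.3] [ 0.14 -0.22  2.44  4.18  0.   -2.91] e0.277 dq0.08
[503.33  20.   316.67] [ 0.75 40.3 ] [ 0.16 -0.22  2.45  4.1   0.   -2.9 ] e0.348 dq0.09
[500.  20. 320.] [ 0.9 40.3] [ 0.19 -0.22  2.45  4.01  0.   -2.9 ] e0.415 dq0.09

[496.67  23.33 323.33] [ 0.9  46.08] [ 0.18 -0.2   2.45  3.97  0.   -
[... 2874 characters left out ...]
 [463.39 123.12 190.  ] -0.42500000000000004 57.375 [ 0.48  0.12  2.48  4.44  0.4  -2.13] e0.203
0.75 [485.57 101.86 190.  ] -0.38750000000000007 56.8125 [ 0.41  0.12  2.46  4.44  0.36 -2.23] e0.187
0.60 [510.68  84.16 190.  ] -0.3500000000000001 56.25 [ 0.35  0.13  2.42  4.44  0.33 -2.32] e0.172
0.45 [538.15  70.42 190.  ] -0.3125000000000001 55.6875 [ 0.29  0.15  2.38  4.44  0.29 -2.4 ] e0.157
0.30 [567.37  60.93 190.  ] -0.27500000000000013 55.125 [ 0.24  0.17  2.33  4.44  0.26 -2.47] e0.145
0.15 [597.68  55.91 190.  ] -0.23750000000000016 54.5625 [ 0.21  0.2   2.28  4.44  0.22 -2.53] e0.135
0.00 [628.4   55.48 190.  ] -0.20000000000000018 54.0 [ 0.18  0.24  2.23  4.44  0.19 -2.58] e0.128
```

```bash
cat > plan.py <<'E'
from door import *
from rig import r
np.set_printoptions(precision=2,suppress=True)
q=r.sense()['qpos'].copy()
def go(x0,a0,x1,a1,n=4):
    global q
    for k in np.linspace(0,1,n+1)[1:]:
        x=np.array(x0)*(1-k)+np.array(x1)*k; a=np.array(a0)*(1-k)+np.array(a1)*k
        qn,e=ik(x,tool(a[0],np.radians(a[1])),q); print(x,a,qn,'e%.3f'%e,'dq%.2f'%abs(qn-q).max()); q=qn
def run(W):
    for A,B in zip(W,W[1:]): go(*A,*B); print()
def push(ts,rho,z,f):
    global q
    for th in ts:
        ph,t=f(th); x=np.r_[door(th,rho),z]; qn,e=ik(x,tool(ph,np.radians(t)),q); print('%.2f'%th,x,'%.2f %.0f'%(ph,t),qn,'e%.3f'%e); q=qn
E
python3 - <<'E'
from plan import *
run([((573,145,153),(0,40.3)),((540,40,150),(0,40.3)),((530,0,150),(.8,40.3)),((520,0,220),(.8,70)),((480,40,340),(.6,75)),((400,200,340),(.3,70)),((400,330,330),(-.5,65)),((400,330,200),(-.6,60)),((408,262,200),(-.6,60))])
push(np.arange(1.5,-.01,-.15),205,190,lambda th:(-.6+.4*(1.6-th)/1.6,60-6*(1.6-th)/1.6))
E
```

```text
[564.75 118.75 152.25] [ 0.  40.3] [ 0.38  0.27  2.4   3.84  0.45 -1.97] e0.000 dq0.10
[556.5  92.5 151.5] [ 0.  40.3] [ 0.31  0.25  2.43  3.71  0.44 -1.89] e0.000 dq0.14
[548.25  66.25 150.75] [ 0.  40.3] [ 0.23  0.24  2.46  3.56  0.44 -1.8 ] e0.000 dq0.15
[540.  40. 150.] [ 0.  40.3] [ 0.14  0.23  2.48  3.4   0.44 -1.71] e0.000 dq0.16

[537.5  30.  150. ] [ 0.2 40.3] [-0.08  0.23  2.48  2.65  0.46 -1.31] e0.000 dq0.75
[535.  20. 150.] [ 0.4 40.3] [-0.28  0.25  2.43  2.05  0.57 -1.04] e0.000 dq0.60
[532.5  10.  150. ] [ 0.6 40.3] [-0.42  0.3   2.36  1.65  0.71 -0.91] e0.000 dq0.41
[530.   0. 150.] [ 0.8 40.3] [-0.5   0.35  2.26  1.36  0.85 -0.85] e0.000 dq0.29

[527.5   0.  167.5] [ 0.8  47.72] [-0.43  0.25  2.22  1.14  0.77 -0.56] e0.000 dq0.29
[525.   0. 185.] [ 0.8  55.15] [-0.35  0.18  2.16  0.88  0.74 -0.23] e0.000 dq0.32
[522.5   0.  202.5] [ 0.8  62.58] [-0.27  0.13  2.1   0.62  0.77  0.08] e0.000 dq0.31
[520.   0. 220.] [ 0.8 70. ] [-0.19  0.11  2.03  0.39  0.84  0.34] e0.000 dq0.26

[510.  10. 250.] [ 0.75 71.25] [-0.15  0.05  2.02  0.33  0.89  0.48] e0.000 dq0.15
[500.  20
[... 1766 characters left out ...]
[ 0.64  0.05  2.18 -0.56  0.78  3.02] e0.103
1.05 [444.63 147.45 190.  ] -0.46 58 [ 0.59  0.04  2.21 -0.62  0.72  3.02] e0.077
0.90 [463.39 123.12 190.  ] -0.43 57 [ 0.54  0.04  2.24 -0.7   0.66  3.02] e0.051
0.75 [485.57 101.86 190.  ] -0.39 57 [ 0.48  0.06  2.25 -0.77  0.6   3.02] e0.028
0.60 [510.68  84.16 190.  ] -0.35 56 [ 0.42  0.08  2.25 -0.85  0.53  3.02] e0.007
0.45 [538.15  70.42 190.  ] -0.31 56 [ 0.35  0.11  2.23 -0.88  0.47  2.97] e0.000
0.30 [567.37  60.93 190.  ] -0.28 55 [ 0.3   0.14  2.2  -0.87  0.42  2.88] e0.000
0.15 [597.68  55.91 190.  ] -0.24 55 [ 0.25  0.17  2.16 -0.85  0.37  2.8 ] e0.000
0.00 [628.4   55.48 190.  ] -0.20 54 [ 0.22  0.21  2.11 -0.82  0.33  2.71] e0.000
```

Request:
{"method": "jog_arm", "body": {
  "moves": [
    {"grip":1,"translation":[-0.004,0.018,-0.004],"twist":[0,0,0]},
    {"grip":1,"translation":[-0.004,0.018,-0.004],"twist":[0,0,0]},
    {"grip":1,"translation":[-0.004,0.018,-0.004],"twist":[0,0,0]},
    {"grip":1,"translation":[-0.004,0.018,-0.004],"twist":[0,0,0]},
    {"grip":1,"translation":[-0.004,0.018,-0.004],"twist":[0,0,0]},
    {"grip":1,"translation":[-0.004,0.018,-0.004],"twist":[0,0,0]},
    {"grip":1,"translation":[0,0.01,0],"twist":[0.027,0,-0.023]},
    {"grip":1,"translation":[0,0.005,0],"twist":[0.027,0,-0.023]},
    {"grip":1,"translation":[0,0.003,0],"twist":[0.027,0,-0.023]},
    {"grip":1,"translation":[0,0.003,0],"twist":[0.027,0,-0.023]}
  ]
}}

```text
clock: 12.8
eef_pos: [542.1, 16.3, 149.2]
tcp_rot: [-3.141, -0.866, 0.143]
contact_force: [-0.6, 0.2, -0.5]
opening: -0.0
```

Request:
{"method": "jog_arm", "body": {
  "moves": [
    {"grip":1,"translation":[0,0.003,0],"twist":[0.03,0,-0.026]},
    {"grip":1,"translation":[0,0.003,0],"twist":[0.03,0,-0.026]},
    {"grip":1,"translation":[0,0.003,0],"twist":[0.038,0,-0.032]},
    {"grip":1,"translation":[0,0.003,0],"twist":[0.038,0,-0.032]},
    {"grip":1,"translation":[0,0.003,0],"twist":[0.045,0,-0.038]},
    {"grip":1,"translation":[0,0.003,0],"twist":[0.045,0,-0.038]},
    {"grip":1,"translation":[0,0.003,0],"twist":[0.06,0,-0.05]},
    {"grip":1,"translation":[0,0.003,0],"twist":[0.06,0,-0.05]},
    {"grip":1,"translation":[0,0.003,0],"twist":[0.06,0,-0.05]},
    {"grip":1,"translation":[0,0.003,0],"twist":[0.06,0,-0.05]}
  ]
}}

```text
clock: 13.63
eef_pos: [552.3, -11.5, 148.9]
tcp_rot: [-3.134, -0.866, 0.749]
contact_force: [-0.0, 1.1, 0.1]
opening: 0.005
```

```bash
cat >> st.py <<'E'
def rows(x1,phi,tilt,roll,n):
    """straight line + slerp from present pose; tilt in deg; roll about tool z added"""
    from scipy.spatial.transform import Slerp
    from kin import tool
    R0=Ro.from_euler('xyz',s['tcp_rot']); R1=tool(phi,np.radians(tilt))*Ro.from_euler('z',roll)
    x0=s['eef_pos']; x1=np.array(x1,float); S=Slerp([0,1],Ro.concatenate([R0,R1]))
    w=(R0.inv()*R1).as_rotvec()/n; print('twist/row',w, 'speed mm/row',np.linalg.norm(x1-x0)/n)
    for k in range(n): print(k,(S(k/n).inv().apply((x1-x0)/n)).round(1))
    q=s['qpos'].copy()
    from kin import ik
    for k in range(1,n+1):
        qn,e=ik(x0+(x1-x0)*k/n,S(k/n),q); print(qn.round(2),'e%.3f'%e,'dq/lim',np.max(abs(qn-q)/np.array([2.22,2.22,2.79,3.14,3.14,3.14])*12/.7).round(2)); q=qn
E
python3 - <<'E'
from st import *
rows((515,20,230),.8,70,0,6)
E
```

```text
13.6333 [-0.488  0.368  2.23   1.395  0.823 -0.831] [552.254 -11.51  148.854] [-3.134 -0.866  0.749] [-0.022  1.078  0.11 ] 0.005311844150307535
model err [-0.63   1.587 -2.222]
z [ 0.553  0.524 -0.648] y [ 0.685 -0.729 -0.005]
twist/row [ 0.004 -0.086 -0.007] speed mm/row 15.780975172166047
0 [ 9.7 -8.1 -9.4]
1 [  8.9  -8.1 -10.2]
2 [  8.   -8.1 -10.9]
3 [  7.1  -8.1 -11.5]
4 [  6.1  -8.1 -12.1]
5 [  5.1  -8.1 -12.5]
[-0.44  0.29  2.21  1.24  0.77 -0.63] e0.000 dq/lim 1.11
[-0.39  0.22  2.19  1.07  0.73 -0.41] e0.000 dq/lim 1.18
[-0.33  0.17  2.16  0.88  0.72 -0.19] e0.000 dq/lim 1.23
[-0.27  0.13  2.12  0.69  0.74  0.03] e0.000 dq/lim 1.19
[-0.21  0.1   2.08  0.52  0.79  0.23] e0.000 dq/lim 1.07
[-0.15  0.08  2.04  0.38  0.85  0.39] e0.000 dq/lim 0.92
```

Request:
{"method": "jog_arm", "body": {
  "moves": [
    {"grip":1,"translation":[0.007,-0.006,-0.007],"twist":[0.003,-0.065,-0.005]},
    {"grip":1,"translation":[0.007,-0.006,-0.0075],"twist":[0.003,-0.065,-0.005]},
    {"grip":1,"translation":[0.006,-0.006,-0.008],"twist":[0.003,-0.065,-0.005]},
    {"grip":1,"translation":[0.006,-0.006,-0.008],"twist":[0.003,-0.065,-0.005]},
    {"grip":1,"translation":[0.005,-0.006,-0.0085],"twist":[0.003,-0.065,-0.005]},
    {"grip":1,"translation":[0.005,-0.006,-0.009],"twist":[0.003,-0.065,-0.005]},
    {"grip":1,"translation":[0.004,-0.006,-0.0095],"twist":[0.003,-0.065,-0.005]},
    {"grip":1,"translation":[0.004,-0.006,-0.0095],"twist":[0.003,-0.065,-0.005]}
  ]
}}

```text
clock: 14.3
eef_pos: [515.8, 19.6, 230.7]
tcp_rot: [3.14, -0.342, 0.796]
contact_force: [-0.3, 0.5, 0.2]
opening: 0.0
```

Run:
```python
from st import *
rows((440,120,330),.5,70,-1.1,10)
```

```text
14.3 [-0.145  0.083  2.033  0.367  0.851  0.411] [515.763  19.639 230.725] [ 3.14  -0.342  0.796] [-0.287  0.497  0.208] 0.0002322133585439969
model err [-0.23  -0.497 -0.68 ]
z [ 0.236  0.239 -0.942] y [ 0.714 -0.7    0.001]
twist/row [-0.009 -0.005 -0.082] speed mm/row 16.021263151368732
0 [  5.1 -12.4  -8.7]
1 [  6.  -11.9  -8.9]
2 [  7.  -11.3  -9. ]
3 [  7.8 -10.6  -9.1]
4 [ 8.6 -9.8 -9.3]
5 [ 9.3 -9.  -9.4]
6 [10.  -8.1 -9.5]
7 [10.6 -7.2 -9.6]
8 [11.1 -6.2 -9.8]
9 [11.5 -5.2 -9.9]
[-0.12  0.05  2.04  0.34  0.86  0.38] e0.000 dq/lim 0.24
[-0.09  0.02  2.05  0.32  0.87  0.34] e0.000 dq/lim 0.23
[-0.06 -0.01  2.05  0.3   0.87  0.31] e0.000 dq/lim 0.23
[-0.03 -0.04  2.06  0.27  0.88  0.28] e0.000 dq/lim 0.24
[ 0.01 -0.07  2.06  0.25  0.89  0.25] e0.000 dq/lim 0.25
[ 0.04 -0.1   2.06  0.23  0.9   0.21] e0.000 dq/lim 0.26
[ 0.07 -0.12  2.07  0.2   0.91  0.18] e0.000 dq/lim 0.27
[ 0.11 -0.15  2.07  0.18  0.92  0.16] e0.000 dq/lim 0.28
[ 0.15 -0.18  2.07  0.16  0.93  0.13] e0.000 dq/lim 0.29
[ 0.19 -0.2   2.07  0.13  0.95  0.1 ] e0.000 dq/lim 0.3
```

Request:
{"method": "jog_arm", "body": {
  "moves": [
    {"grip":1,"translation":[0.005,-0.0125,-0.009],"twist":[-0.009,-0.005,-0.082]},
    {"grip":1,"translation":[0.006,-0.012,-0.009],"twist":[-0.009,-0.005,-0.082]},
    {"grip":1,"translation":[0.007,-0.0115,-0.009],"twist":[-0.009,-0.005,-0.082]},
    {"grip":1,"translation":[0.008,-0.0105,-0.009],"twist":[-0.009,-0.005,-0.082]},
    {"grip":1,"translation":[0.0085,-0.01,-0.0095],"twist":[-0.009,-0.005,-0.082]},
    {"grip":1,"translation":[0.0095,-0.009,-0.0095],"twist":[-0.009,-0.005,-0.082]},
    {"grip":1,"translation":[0.01,-0.008,-0.0095],"twist":[-0.009,-0.005,-0.082]},
    {"grip":1,"translation":[0.0105,-0.007,-0.0095],"twist":[-0.009,-0.005,-0.082]},
    {"grip":1,"translation":[0.011,-0.006,-0.01],"twist":[-0.009,-0.005,-0.082]},
    {"grip":1,"translation":[0.0115,-0.005,-0.01],"twist":[-0.009,-0.005,-0.082]}
  ]
}}

```text
clock: 15.13
eef_pos: [439.7, 120.2, 330.6]
tcp_rot: [2.827, -0.155, 1.627]
contact_force: [0.5, -0.3, -0.5]
opening: 0.001
```

Run:
```python
from st import *
rows((385,330,325),-.5,62,-1.3,20)
```

```text
15.1333 [ 0.184 -0.202  2.064  0.131  0.95   0.093] [439.739 120.179 330.557] [ 2.827 -0.155  1.627] [ 0.469 -0.336 -0.486] 0.0012489903714417313
model err [ 0.321 -1.076  0.884]
z [ 0.301  0.164 -0.939] y [0.952 0.006 0.306]
twist/row [-0.013 -0.016  0.036] speed mm/row 10.845766729560669
0 [10.5 -2.6  1.2]
1 [10.4 -3.   0.9]
2 [10.3 -3.4  0.7]
3 [10.2 -3.8  0.5]
4 [10.  -4.1  0.3]
5 [ 9.9 -4.5  0.1]
6 [ 9.7 -4.9 -0.1]
7 [ 9.5 -5.2 -0.4]
8 [ 9.3 -5.5 -0.6]
9 [ 9.1 -5.9 -0.8]
10 [ 8.9 -6.2 -1. ]
11 [ 8.6 -6.5 -1.3]
12 [ 8.4 -6.8 -1.5]
13 [ 8.1 -7.  -1.7]
14 [ 7.8 -7.3 -1.9]
15 [ 7.5 -7.5 -2.2]
16 [ 7.2 -7.8 -2.4]
17 [ 6.9 -8.  -2.6]
18 [ 6.5 -8.2 -2.8]
19 [ 6.2 -8.4 -3. ]
[ 0.24 -0.21  2.07  0.09  0.93  0.21] e0.000 dq/lim 0.62
[ 0.29 -0.21  2.08  0.04  0.92  0.32] e0.000 dq/lim 0.62
[ 0.34 -0.21  2.08 -0.01  0.91  0.44] e0.000 dq/lim 0.63
[ 0.4  -0.21  2.08 -0.06  0.91  0.55] e0.000 dq/lim 0.64
[ 0.45 -0.21  2.08 -0.11  0.91  0.67] e0.000 dq/lim 0.64
[ 0.5  -0.2   2.08 -0.16  0.91  0.79] e0.000 dq/lim 0.64
[ 0.56 -0.2   2.08 -0.21  0.92  0.9 ] e0.000 dq/lim 0.62
[ 0.61 -0.19  2.07 -0.26  0.93  1.01] e0.000 dq/lim 0.61
[ 0.65 -0.17  2.06 -0.3   0.95  1.12] e0.000 dq/lim 0.59
[ 0.7  -0.16  2.05 -0.34  0.96  1.22] e0.000 dq/lim 0.56
[ 0.75 -0.14  2.04 -0.37  0.99  1.32] e0.000 dq/lim 0.53
[ 0.79 -0.12  2.03 -0.4   1.01  1.41] e0.000 dq/lim 0.51
[ 0.83 -0.1   2.02 -0.43  1.03  1.5 ] e0.000 dq/lim 0.48
[ 0.86 -0.08  2.   -0.45  1.06  1.58] e0.000 dq/lim 0.45
[ 0.9  -0.06  1.98 -0.47  1.09  1.66] e0.000 dq/lim 0.43
[ 0.93 -0.04  1.97 -0.49  1.11  1.73] e0.000 dq/lim 0.4
[ 0.96 -0.01  1.95 -0.5   1.14  1.8 ] e0.000 dq/lim 0.38
[ 0.99  0.01  1.93 -0.51  1.17  1.87] e0.000 dq/lim 0.36
[ 1.01  0.04  1.9  -0.52  1.2   1.93] e0.000 dq/lim 0.34
[ 1.03  0.06  1.88 -0.52  1.23  1.99] e0.000 dq/lim 0.32
```

Request:
{"method": "jog_arm", "body": {
  "moves": [
    {"grip":1,"translation":[0.0105,-0.0026,0.0012],"twist":[-0.013,-0.016,0.036]},
    {"grip":1,"translation":[0.0104,-0.003,0.0009],"twist":[-0.013,-0.016,0.036]},
    {"grip":1,"translation":[0.0103,-0.0034,0.0007],"twist":[-0.013,-0.016,0.036]},
    {"grip":1,"translation":[0.0102,-0.0038,0.0005],"twist":[-0.013,-0.016,0.036]},
    {"grip":1,"translation":[0.01,-0.0041,0.0003],"twist":[-0.013,-0.016,0.036]},
    {"grip":1,"translation":[0.0099,-0.0045,0.0001],"twist":[-0.013,-0.016,0.036]},
    {"grip":1,"translation":[0.0097,-0.0049,-0.0001],"twist":[-0.013,-0.016,0.036]},
    {"grip":1,"translation":[0.0095,-0.0052,-0.0004],"twist":[-0.013,-0.016,0.036]},
    {"grip":1,"translation":[0.0093,-0.0055,-0.0006],"twist":[-0.013,-0.016,0.036]},
    {"grip":1,"translation":[0.0091,-0.0059,-0.0008],"twist":[-0.013,-0.016,0.036]}
  ]
}}

```text
clock: 15.97
eef_pos: [413.1, 225.4, 328.1]
tcp_rot: [2.751, -0.13, 1.225]
contact_force: [0.1, 0.1, -0.7]
opening: -0.001
```

Request:
{"method": "jog_arm", "body": {
  "moves": [
    {"grip":1,"translation":[0.0089,-0.0062,-0.001],"twist":[-0.013,-0.016,0.036]},
    {"grip":1,"translation":[0.0086,-0.0065,-0.0013],"twist":[-0.013,-0.016,0.036]},
    {"grip":1,"translation":[0.0084,-0.0068,-0.0015],"twist":[-0.013,-0.016,0.036]},
    {"grip":1,"translation":[0.0081,-0.007,-0.0017],"twist":[-0.013,-0.016,0.036]},
    {"grip":1,"translation":[0.0078,-0.0073,-0.0019],"twist":[-0.013,-0.016,0.036]},
    {"grip":1,"translation":[0.0075,-0.0075,-0.0022],"twist":[-0.013,-0.016,0.036]},
    {"grip":1,"translation":[0.0072,-0.0078,-0.0024],"twist":[-0.013,-0.016,0.036]},
    {"grip":1,"translation":[0.0069,-0.008,-0.0026],"twist":[-0.013,-0.016,0.036]},
    {"grip":1,"translation":[0.0065,-0.0082,-0.0028],"twist":[-0.013,-0.016,0.036]},
    {"grip":1,"translation":[0.0062,-0.0084,-0.003],"twist":[-0.013,-0.016,0.036]}
  ]
}}

```text
clock: 16.8
eef_pos: [385.8, 330.7, 326.0]
tcp_rot: [2.672, -0.135, 0.828]
contact_force: [0.7, -0.2, -0.0]
opening: -0.002
```

Run:
```python
from st import *
from h import *
rows((400,325,190),-.6,60,-1.3,8)
for n in("side",):
  p,d=r.grab_frame(n); cv2.imwrite(f"pics/{n}9.png",p[:,:,::-1]);np.save(n+"9.npy",d)
c=r.calibration("side")
P_,u,v=cloud(c,d)
# door outer frame: free stile region, plate
from door import H
for a,b in((380,400),(400,420),(430,470),(470,510),(510,550),(550,590)):
    q=(P_[:,2]>60)&(P_[:,2]<235)&(P_[:,0]>a)&(P_[:,0]<b)&(P_[:,1]>225)&(P_[:,1]<285)
    print(a,q.sum(),q.sum() and np.percentile(P_[q][:,1],[20,50,80,95]).round(1))
```

```text
16.8 [ 1.026  0.058  1.881 -0.521  1.219  1.988] [385.848 330.722 326.021] [ 2.672 -0.135  0.828] [ 0.714 -0.173 -0.025] -0.0024247558060172115
model err [ 2.504 -2.017  0.639]
z [ 0.414 -0.218 -0.884] y [ 0.616 -0.648  0.448]
twist/row [-0.006 -0.005  0.01 ] speed mm/row 17.109379393799312
0 [-1.6 -6.1 15.9]
1 [-1.6 -6.2 15.9]
2 [-1.6 -6.2 15.9]
3 [-1.5 -6.3 15.8]
4 [-1.5 -6.4 15.8]
5 [-1.5 -6.5 15.8]
6 [-1.5 -6.6 15.7]
7 [-1.5 -6.7 15.7]
[ 1.03  0.08  1.9  -0.53  1.2   2.03] e0.000 dq/lim 0.21
[ 1.03  0.1   1.91 -0.54  1.17  2.06] e0.000 dq/lim 0.17
[ 1.03  0.13  1.93 -0.56  1.14  2.09] e0.000 dq/lim 0.18
[ 1.03  0.15  1.94 -0.57  1.12  2.12] e0.000 dq/lim 0.19
[ 1.03  0.18  1.96 -0.58  1.09  2.16] e0.000 dq/lim 0.2
[ 1.03  0.2   1.97 -0.6   1.07  2.19] e0.000 dq/lim 0.21
[ 1.03  0.23  1.98 -0.61  1.05  2.23] e0.000 dq/lim 0.22
[ 1.02  0.26  1.99 -0.62  1.02  2.26] e0.000 dq/lim 0.23
380 390 [257.6 259.1 260.5 261.6]
400 381 [258.8 259.9 261.1 262.3]
430 751 [251.  252.3 254.4 260.4]
470 753 [251.2 252.6 254.6 260.4]
510 732 [251.5 252.8 255.2 260.5]
550 788 [252.6 258.2 260.3 261.8]
```

View pics/side9.png

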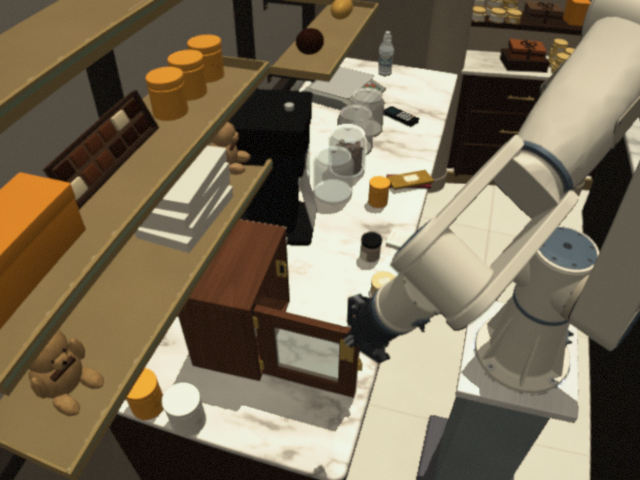

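Request:
{"method": "jog_arm", "body": {
  "moves": [
    {"grip":1,"translation":[-0.0016,-0.006,0.016],"twist":[-0.006,-0.005,0.01]},
    {"grip":1,"translation":[-0.0016,-0.006,0.016],"twist":[-0.006,-0.005,0.01]},
    {"grip":1,"translation":[-0.0016,-0.006,0.016],"twist":[-0.006,-0.005,0.01]},
    {"grip":1,"translation":[-0.0015,-0.0065,0.016],"twist":[-0.006,-0.005,0.01]},
    {"grip":1,"translation":[-0.0015,-0.0065,0.016],"twist":[-0.006,-0.005,0.01]},
    {"grip":1,"translation":[-0.0015,-0.0065,0.016],"twist":[-0.006,-0.005,0.01]},
    {"grip":1,"translation":[-0.0015,-0.0065,0.016],"twist":[-0.006,-0.005,0.01]},
    {"grip":1,"translation":[-0.0015,-0.0065,0.016],"twist":[-0.006,-0.005,0.01]}
  ]
}}

```text
clock: 17.52
eef_pos: [401.1, 324.1, 188.1]
tcp_rot: [2.637, -0.137, 0.74]
contact_force: [1.0, -0.3, 0.9]
opening: -0.001
```

```bash
cat > dp.py <<'E'
from st import *
from door import door
from kin import tool
# plan push rows: list of (theta); print per-row tool-frame translation & twist
def prow(ths,rho,off,z,f,roll):
    R=Ro.from_euler('xyz',s['tcp_rot']); x=s['eef_pos'].copy(); q=s['qpos'].copy()
    for th in ths:
        ph,t=f(th); R1=tool(ph,np.radians(t))*Ro.from_euler('z',roll); x1=np.r_[door(th,rho,off),z]
        w=(R.inv()*R1).as_rotvec(); tr=R.inv().apply(x1-x); qn,e=ik(x1,R1,q)
        print('th%.2f'%th,x1.round(0),'T',tr.round(1),'W',w.round(3),'q',qn.round(2),'e%.3f'%e,'sp %.2f'%np.max(abs(qn-q)/np.array([2.22,2.22,2.79,3.14,3.14,3.14])*12/.7)); q=qn;R=R1;x=x1
f=lambda th:(-.6+.45*(1.6-th)/1.6,60-6*(1.6-th)/1.6)
E
python3 - <<'E'
from dp import *
togo(405,280,190)
E
```

```text
17.5167 [ 1.014  0.261  1.994 -0.63   1.006  2.257] [401.096 324.095 188.139] [ 2.637 -0.137  0.74 ] [ 1.036 -0.319  0.87 ] -0.00110665037860776
model err [ 2.299 -2.545 -1.281]
z [ 0.414 -0.277 -0.867] y [ 0.542 -0.691  0.479]
tool-frame mm to (405, 280, 190) [-26.347  33.469  12.197]
```

Request:
{"method": "jog_arm", "body": {
  "moves": [
    {"grip":1,"translation":[-0.0053,0.0067,0.0024],"twist":[0,0,0]},
    {"grip":1,"translation":[-0.0053,0.0067,0.0024],"twist":[0,0,0]},
    {"grip":1,"translation":[-0.0053,0.0067,0.0024],"twist":[0,0,0]},
    {"grip":1,"translation":[-0.0053,0.0067,0.0024],"twist":[0,0,0]},
    {"grip":1,"translation":[-0.005,0.006,0.0024],"twist":[0,0,0]},
    {"grip":1,"translation":[0,0,0],"twist":[0,0,0]}
  ]
}}

```text
clock: 18.02
eef_pos: [404.3, 279.5, 191.7]
tcp_rot: [2.638, -0.138, 0.739]
contact_force: [0.1, -0.0, -0.4]
opening: -0.001
```

Run:
```python
from dp import *
from h import *
prow(np.arange(1.6,.69,-.05),205,12,190,f,-1.3)
p,d=r.grab_frame("side"); cv2.imwrite("pics/side10.png",cv2.resize(p[180:430,200:520,::-1],None,fx=2.4,fy=2.4))
```

```text
18.0167 [ 0.956  0.203  2.063 -0.648  0.969  2.223] [404.327 279.472 191.67 ] [ 2.638 -0.138  0.739] [ 0.066 -0.035 -0.388] -0.0007741410821009981
model err [ 2.104 -2.732 -1.311]
z [ 0.414 -0.275 -0.868] y [ 0.541 -0.692  0.478]
th1.60 [411. 266. 190.] T [-4.9 12.2  7.9] W [-0.005 -0.005  0.002] q [ 0.94  0.2   2.07 -0.65  0.96  2.21] e0.000 sp 0.15
th1.55 [411. 255. 190.] T [-6.8  7.1  2.9] W [-0.001  0.008 -0.012] q [ 0.92  0.18  2.09 -0.67  0.95  2.2 ] e0.000 sp 0.13
th1.50 [411. 245. 190.] T [-6.6  7.3  3.1] W [-0.001  0.008 -0.012] q [ 0.91  0.17  2.11 -0.68  0.93  2.19] e0.000 sp 0.13
th1.45 [412. 235. 190.] T [-6.3  7.5  3.2] W [-0.001  0.008 -0.012] q [ 0.9   0.15  2.13 -0.69  0.91  2.17] e0.000 sp 0.12
th1.40 [414. 225. 190.] T [-6.   7.6  3.4] W [-0.001  0.008 -0.012] q [ 0.88  0.14  2.15 -0.7   0.9   2.16] e0.000 sp 0.13
th1.35 [416. 215. 190.] T [-5.7  7.8  3.5] W [-0.001  0.008 -0.012] q [ 0.86  0.13  2.17 -0.72  0.88  2.14] e0.000 sp 0.14
th1.30 [418. 205. 190.] T [-5.4  7.9  3.7] W [-0.001  0.008 -0.012] q [ 0.84  0.12  2.19 -0.73  0.86  2.12] e0.000 sp 0.16
th1.25 [4
[... 766 characters left out ...]
 4.7] W [-0.001  0.008 -0.012] q [ 0.66  0.06  2.26 -0.82  0.7   1.95] e0.000 sp 0.23
th0.90 [455. 132. 190.] T [-2.8  8.6  4.8] W [-0.001  0.008 -0.012] q [ 0.63  0.06  2.27 -0.83  0.68  1.93] e0.000 sp 0.24
th0.85 [462. 124. 190.] T [-2.4  8.7  4.9] W [-0.001  0.008 -0.012] q [ 0.6   0.05  2.27 -0.84  0.65  1.9 ] e0.000 sp 0.24
th0.80 [469. 117. 190.] T [-2.1  8.7  5. ] W [-0.001  0.008 -0.012] q [ 0.56  0.05  2.28 -0.85  0.63  1.87] e0.000 sp 0.24
th0.75 [476. 109. 190.] T [-1.7  8.7  5.2] W [-0.001  0.008 -0.012] q [ 0.53  0.05  2.28 -0.86  0.6   1.84] e0.000 sp 0.24
th0.70 [484. 103. 190.] T [-1.3  8.7  5.3] W [-0.001  0.008 -0.012] q [ 0.5   0.06  2.28 -0.86  0.57  1.81] e0.000 sp 0.24
```

View pics/side10.png

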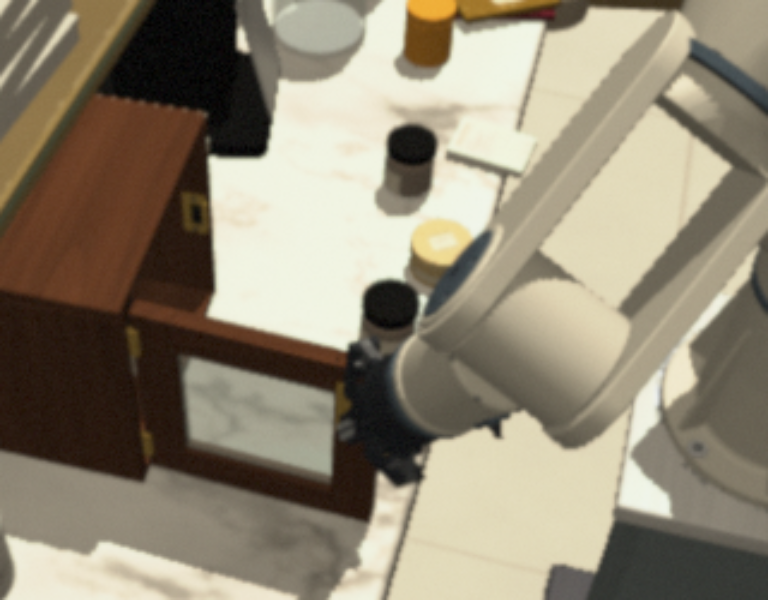

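Request:
{"method": "jog_arm", "body": {
  "moves": [
    {"grip":1,"translation":[-0.003,0.006,0.004],"twist":[0,0,0]},
    {"grip":1,"translation":[-0.002,0.006,0.004],"twist":[0,0,0]},
    {"grip":1,"translation":[-0.0068,0.0071,0.0029],"twist":[-0.001,0.008,-0.012]},
    {"grip":1,"translation":[-0.0066,0.0073,0.0031],"twist":[-0.001,0.008,-0.012]},
    {"grip":1,"translation":[-0.0063,0.0075,0.0032],"twist":[-0.001,0.008,-0.012]},
    {"grip":1,"translation":[-0.006,0.0076,0.0034],"twist":[-0.001,0.008,-0.012]}
  ]
}}

```text
clock: 18.57
eef_pos: [413.5, 225.1, 188.5]
tcp_rot: [2.626, -0.141, 0.8]
contact_force: [1.2, 0.1, 0.3]
opening: 0.004
```

Run:
```python
from st import *
from h import *
p,d=r.grab_frame("side"); cv2.imwrite("pics/side11.png",cv2.resize(p[180:430,200:520,::-1],None,fx=2.4,fy=2.4))
```

```text
18.5667 [ 0.868  0.14   2.161 -0.709  0.876  2.151] [413.512 225.072 188.482] [ 2.626 -0.141  0.8  ] [1.179 0.128 0.314] 0.003538573333155539
model err [ 1.857 -2.925 -1.447]
z [ 0.439 -0.256 -0.861] y [ 0.576 -0.656  0.488]
```

View pics/side11.png

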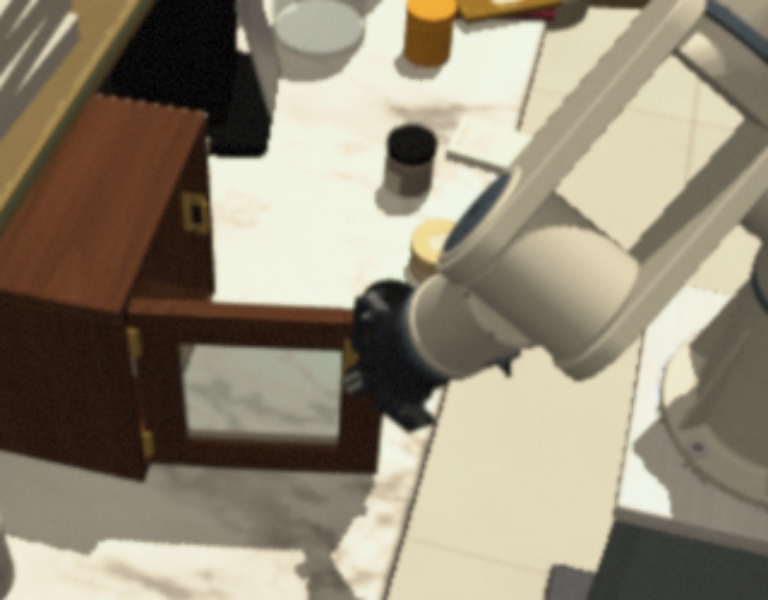

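The door is swinging with the tip on the plate, at about (350,380) in the crop. I'll carry on along the arc.

Request:
{"method": "jog_arm", "body": {
  "moves": [
    {"grip":1,"translation":[-0.0057,0.0078,0.0035],"twist":[-0.001,0.008,-0.012]},
    {"grip":1,"translation":[-0.0054,0.0079,0.0037],"twist":[-0.001,0.008,-0.012]},
    {"grip":1,"translation":[-0.0051,0.008,0.0039],"twist":[-0.001,0.008,-0.012]},
    {"grip":1,"translation":[-0.0048,0.0082,0.004],"twist":[-0.001,0.008,-0.012]},
    {"grip":1,"translation":[-0.0044,0.0083,0.0042],"twist":[-0.001,0.008,-0.012]},
    {"grip":1,"translation":[-0.0041,0.0084,0.0043],"twist":[-0.001,0.008,-0.012]},
    {"grip":1,"translation":[-0.0038,0.0085,0.0044],"twist":[-0.001,0.008,-0.012]},
    {"grip":1,"translation":[-0.0034,0.0085,0.0046],"twist":[-0.001,0.008,-0.012]},
    {"grip":1,"translation":[-0.0031,0.0086,0.0047],"twist":[-0.001,0.008,-0.012]},
    {"grip":1,"translation":[-0.0028,0.0086,0.0048],"twist":[-0.001,0.008,-0.012]}
  ]
}}

```text
clock: 19.45
eef_pos: [456.4, 133.0, 188.0]
tcp_rot: [2.594, -0.15, 0.946]
contact_force: [-0.4, 0.3, 0.5]
opening: -0.0
```

Run:
```python
from dp import *
from h import *
prow(np.arange(.85,.14,-.05),205,12,190,f,-1.3)
p,d=r.grab_frame("side"); cv2.imwrite("pics/side12.png",cv2.resize(p[180:430,200:520,::-1],None,fx=2.4,fy=2.4))
```

```text
19.45 [ 0.61   0.059  2.275 -0.832  0.653  1.915] [456.448 132.967 188.007] [ 2.594 -0.15   0.946] [-0.429  0.255  0.5  ] -0.0004353661179827765
model err [ 1.273 -2.92  -1.544]
z [ 0.497 -0.201 -0.844] y [ 0.647 -0.563  0.514]
th0.85 [462. 124. 190.] T [-3.6  9.5  2.8] W [-0.008 -0.    -0.008] q [ 0.6   0.05  2.27 -0.84  0.65  1.9 ] e0.000 sp 0.11
th0.80 [469. 117. 190.] T [-2.1  8.7  5. ] W [-0.001  0.008 -0.012] q [ 0.56  0.05  2.28 -0.85  0.63  1.87] e0.000 sp 0.24
th0.75 [476. 109. 190.] T [-1.7  8.7  5.2] W [-0.001  0.008 -0.012] q [ 0.53  0.05  2.28 -0.86  0.6   1.84] e0.000 sp 0.24
th0.70 [484. 103. 190.] T [-1.3  8.7  5.3] W [-0.001  0.008 -0.012] q [ 0.5   0.06  2.28 -0.86  0.57  1.81] e0.000 sp 0.24
th0.65 [492.  96. 190.] T [-1.   8.7  5.4] W [-0.001  0.008 -0.012] q [ 0.47  0.06  2.27 -0.87  0.55  1.77] e0.000 sp 0.23
th0.60 [500.  90. 190.] T [-0.6  8.7  5.4] W [-0.001  0.008 -0.012] q [ 0.44  0.07  2.27 -0.87  0.52  1.74] e0.000 sp 0.23
th0.55 [509.  85. 190.] T [-0.3  8.7  5.5] W [-0.001  0.008 -0.012] q [ 0.41  0.07  2.27 -0.88  0.5   1.71] e0.000 sp 0.22
th0.50 [518
[... 248 characters left out ...]
90.] T [0.8 8.5 5.7] W [-0.001  0.009 -0.012] q [ 0.34  0.1   2.24 -0.87  0.43  1.61] e0.000 sp 0.19
th0.35 [546.  67. 190.] T [1.2 8.4 5.8] W [-0.001  0.009 -0.012] q [ 0.31  0.11  2.23 -0.87  0.41  1.58] e0.000 sp 0.19
th0.30 [556.  64. 190.] T [1.5 8.3 5.8] W [-0.001  0.009 -0.012] q [ 0.29  0.12  2.22 -0.86  0.39  1.54] e0.000 sp 0.19
th0.25 [566.  61. 190.] T [1.9 8.2 5.9] W [-0.001  0.009 -0.012] q [ 0.27  0.13  2.21 -0.85  0.37  1.51] e0.000 sp 0.19
th0.20 [576.  59. 190.] T [2.2 8.1 5.9] W [-0.001  0.009 -0.011] q [ 0.26  0.14  2.2  -0.84  0.35  1.47] e0.000 sp 0.20
th0.15 [586.  57. 190.] T [2.6 8.  5.9] W [-0.001  0.009 -0.011] q [ 0.24  0.15  2.18 -0.83  0.34  1.43] e0.000 sp 0.20
```

View pics/side12.png

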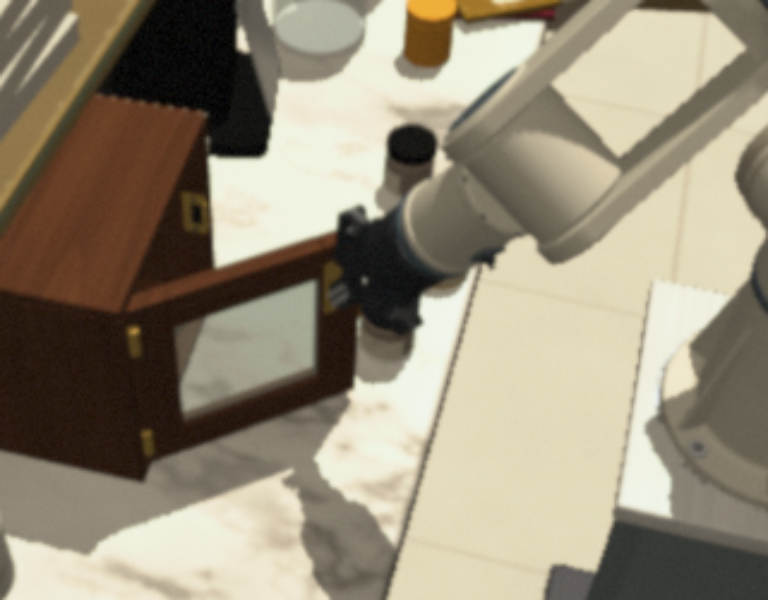

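Request:
{"method": "jog_arm", "body": {
  "moves": [
    {"grip":1,"translation":[-0.003,0.009,0.003],"twist":[-0.001,0.006,-0.01]},
    {"grip":1,"translation":[-0.0021,0.0087,0.005],"twist":[-0.001,0.008,-0.012]},
    {"grip":1,"translation":[-0.0017,0.0087,0.0052],"twist":[-0.001,0.008,-0.012]},
    {"grip":1,"translation":[-0.0013,0.0087,0.0053],"twist":[-0.001,0.008,-0.012]},
    {"grip":1,"translation":[-0.001,0.0087,0.0054],"twist":[-0.001,0.008,-0.012]},
    {"grip":1,"translation":[-0.0006,0.0087,0.0054],"twist":[-0.001,0.008,-0.012]},
    {"grip":1,"translation":[-0.0003,0.0087,0.0055],"twist":[-0.001,0.008,-0.012]},
    {"grip":1,"translation":[0.0001,0.0086,0.0056],"twist":[-0.001,0.008,-0.012]},
    {"grip":1,"translation":[0.0004,0.0086,0.0057],"twist":[-0.001,0.008,-0.012]},
    {"grip":1,"translation":[0.0008,0.0085,0.0057],"twist":[-0.001,0.008,-0.012]}
  ]
}}

```text
clock: 20.33
eef_pos: [536.7, 72.2, 189.0]
tcp_rot: [2.563, -0.153, 1.088]
contact_force: [-0.3, 1.3, -0.4]
opening: 0.001
```

Run:
```python
from dp import *
from h import *
prow(list(np.arange(.35,.09,-.05))+[.07,.04,.02,0],205,12,190,f,-1.3)
p,d=r.grab_frame("side"); cv2.imwrite("pics/side13.png",cv2.resize(p[180:430,180:500,::-1],None,fx=2.4,fy=2.4))
```

```text
20.3333 [ 0.327  0.101  2.242 -0.859  0.419  1.587] [536.741  72.17  188.95 ] [ 2.563 -0.153  1.088] [-0.279  1.349 -0.406] 0.0007648728712839293
model err [ 0.913 -2.449 -1.539]
z [ 0.543 -0.141 -0.827] y [ 0.703 -0.463  0.54 ]
th0.35 [546.  67. 190.] T [-0.1  9.4  4.9] W [-0.008  0.005 -0.008] q [ 0.31  0.11  2.23 -0.87  0.41  1.58] e0.000 sp 0.10
th0.30 [556.  64. 190.] T [1.5 8.3 5.8] W [-0.001  0.009 -0.012] q [ 0.29  0.12  2.22 -0.86  0.39  1.54] e0.000 sp 0.19
th0.25 [566.  61. 190.] T [1.9 8.2 5.9] W [-0.001  0.009 -0.012] q [ 0.27  0.13  2.21 -0.85  0.37  1.51] e0.000 sp 0.19
th0.20 [576.  59. 190.] T [2.2 8.1 5.9] W [-0.001  0.009 -0.011] q [ 0.26  0.14  2.2  -0.84  0.35  1.47] e0.000 sp 0.20
th0.15 [586.  57. 190.] T [2.6 8.  5.9] W [-0.001  0.009 -0.011] q [ 0.24  0.15  2.18 -0.83  0.34  1.43] e0.000 sp 0.20
th0.10 [596.  56. 190.] T [2.9 7.8 5.9] W [-0.001  0.009 -0.011] q [ 0.23  0.16  2.17 -0.82  0.32  1.39] e0.000 sp 0.21
th0.07 [602.  55. 190.] T [1.9 4.6 3.6] W [-0.001  0.005 -0.007] q [ 0.22  0.17  2.16 -0.81  0.31  1.37] e0.000 sp 0.13
th0.04 [608.  55. 190.] T [2.  4.6 3.6] W [-0.001  0.005 -0.007] q [ 0.21  0.18  2.15 -0.79  0.3   1.35] e0.000 sp 0.13
th0.02 [612.  55. 190.] T [1.4 3.  2.4] W [-0.     0.004 -0.005] q [ 0.21  0.19  2.15 -0.79  0.3   1.33] e0.000 sp 0.09
th0.00 [616.  55. 190.] T [1.5 3.  2.4] W [-0.     0.004 -0.005] q [ 0.2   0.19  2.14 -0.78  0.29  1.32] e0.000 sp 0.09
```

View pics/side13.png

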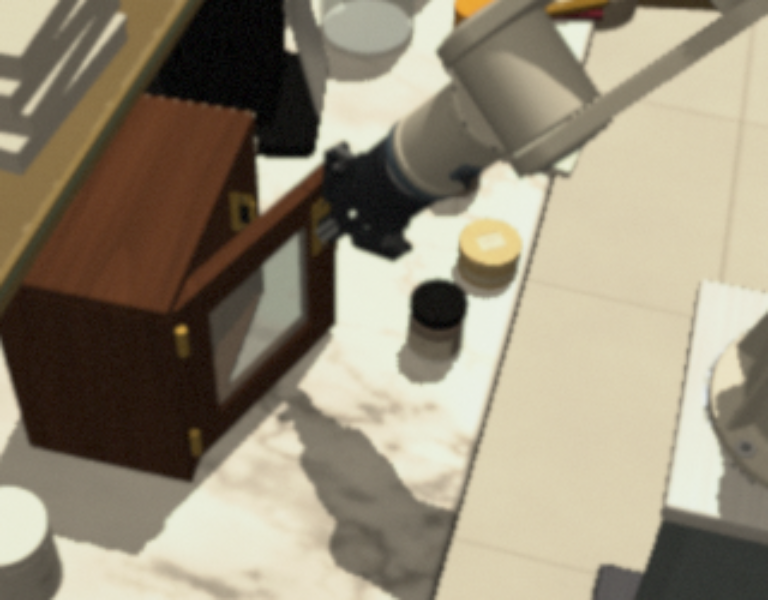

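Request:
{"method": "jog_arm", "body": {
  "moves": [
    {"grip":1,"translation":[0.0005,0.009,0.005],"twist":[-0.001,0.009,-0.012]},
    {"grip":1,"translation":[0.0015,0.0083,0.0058],"twist":[-0.001,0.009,-0.012]},
    {"grip":1,"translation":[0.0019,0.0082,0.0059],"twist":[-0.001,0.009,-0.012]},
    {"grip":1,"translation":[0.0022,0.0081,0.0059],"twist":[-0.001,0.009,-0.011]},
    {"grip":1,"translation":[0.0026,0.008,0.0059],"twist":[-0.001,0.009,-0.011]},
    {"grip":1,"translation":[0.0029,0.0078,0.0059],"twist":[-0.001,0.009,-0.011]}
  ]
}}

```text
clock: 20.88
eef_pos: [595.7, 57.1, 189.3]
tcp_rot: [2.544, -0.159, 1.176]
contact_force: [-0.8, 0.3, 0.7]
opening: 0.001
```

Run:
```python
from dp import *
from h import *
prow([.07,.04,.02,0,-.02],205,12,188,f,-1.3)
p,d=r.grab_frame("side"); cv2.imwrite("pics/side14.png",cv2.resize(p[180:430,180:500,::-1],None,fx=2.4,fy=2.4))
```

```text
20.8833 [ 0.217  0.168  2.17  -0.786  0.31   1.358] [595.67   57.111 189.335] [ 2.544 -0.159  1.176] [-0.822  0.341  0.689] 0.0009100892758287776
model err [ 0.983 -2.118 -1.494]
z [ 0.57  -0.095 -0.816] y [ 0.729 -0.401  0.556]
th0.07 [602.  55. 188.] T [0.5 4.7 4.9] W [-0.008 -0.    -0.004] q [ 0.22  0.18  2.16 -0.82  0.31  1.38] e0.000 sp 0.17
th0.04 [608.  55. 188.] T [2.  4.6 3.6] W [-0.001  0.005 -0.007] q [ 0.21  0.18  2.15 -0.81  0.3   1.36] e0.000 sp 0.13
th0.02 [612.  55. 188.] T [1.4 3.  2.4] W [-0.     0.004 -0.005] q [ 0.21  0.19  2.15 -0.8   0.29  1.34] e0.000 sp 0.09
th0.00 [616.  55. 188.] T [1.5 3.  2.4] W [-0.     0.004 -0.005] q [ 0.2   0.19  2.14 -0.79  0.29  1.33] e0.000 sp 0.09
th-0.02 [621.  55. 188.] T [1.5 3.  2.4] W [-0.     0.004 -0.005] q [ 0.2   0.2   2.14 -0.78  0.28  1.31] e0.000 sp 0.09
```

View pics/side14.png

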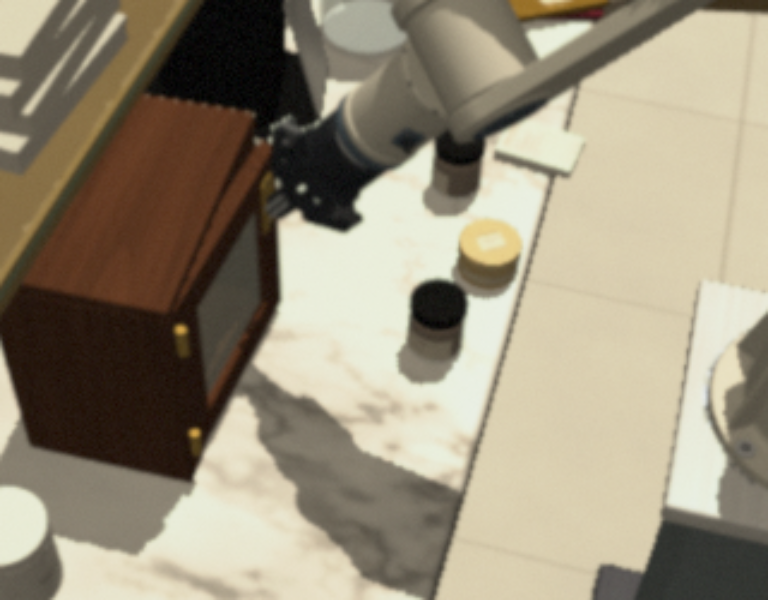

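Run:
```python
from dp import *
rows((594,57,185),-.1,46,-1.57,5)
rows((594,57,170),0.06,42,-1.57,5)
```

```text
20.9333 [ 0.216  0.169  2.167 -0.785  0.309  1.355] [597.325  57.198 189.803] [ 2.543 -0.16   1.177] [1.239 0.564 0.442] 0.0025981822980836963
model err [ 0.993 -2.112 -1.487]
z [ 0.571 -0.095 -0.815] y [ 0.728 -0.4    0.557]
twist/row [-0.029  0.012 -0.065] speed mm/row 1.1690094810769849
0 [-0.4 -1.   0.4]
1 [-0.4 -1.   0.4]
2 [-0.3 -1.1  0.3]
3 [-0.2 -1.1  0.3]
4 [-0.2 -1.1  0.3]
[ 0.23  0.17  2.19 -0.93  0.28  1.44] e0.000 dq/lim 0.8
[ 0.23  0.17  2.21 -1.11  0.26  1.56] e0.000 dq/lim 0.98
[ 0.23  0.17  2.24 -1.3   0.24  1.68] e0.003 dq/lim 1.03
[ 0.22  0.16  2.24 -1.3   0.23  1.61] e0.028 dq/lim 0.39
[ 0.21  0.15  2.24 -1.3   0.21  1.53] e0.053 dq/lim 0.4
twist/row [-0.04   0.036 -0.089] speed mm/row 4.016277150533536
0 [-0.9 -2.7  2.9]
1 [-0.8 -2.9  2.7]
2 [-0.6 -3.   2.6]
3 [-0.4 -3.2  2.4]
4 [-0.2 -3.3  2.3]
[ 0.21  0.17  2.21 -1.02  0.24  1.5 ] e0.000 dq/lim 1.27
[ 0.2   0.17  2.24 -1.3   0.18  1.68] e0.010 dq/lim 1.54
[ 0.17  0.16  2.25 -1.3   0.13  1.56] e0.049 dq/lim 0.62
[ 0.13  0.16  2.25 -1.3   0.07  1.44] e0.085 dq/lim 0.65
[ 0.09  0.16  2.26 -1.3   0.    1.32] e0.116 dq/lim 0.66
```

Request:
{"method": "jog_arm", "body": {
  "moves": [
    {"grip":1,"translation":[0,0,0],"twist":[-0.006,0,-0.08]},
    {"grip":1,"translation":[0,0,0],"twist":[-0.006,0,-0.08]},
    {"grip":1,"translation":[0,0,0],"twist":[-0.006,0,-0.08]}
  ]
}}

```text
clock: 21.18
eef_pos: [595.1, 57.2, 189.3]
tcp_rot: [2.508, -0.018, 1.374]
contact_force: [-0.7, 0.5, 0.8]
opening: -0.003
```

Run:
```python
from dp import *
togo(s['eef_pos'][0]+10,s['eef_pos'][1]-.6,s['eef_pos'][2])
```

```text
21.1833 [ 0.225  0.168  2.182 -0.878  0.302  1.211] [595.13   57.22  189.329] [ 2.508 -0.018  1.374] [-0.701  0.497  0.754] -0.002741474267049794
model err [ 0.999 -2.158 -1.516]
z [ 0.584 -0.101 -0.806] y [ 0.788 -0.168  0.592]
tool-frame mm to (np.float64(605.1301339793305), np.float64(56.62029085816682), np.float64(189.32892294464148)) [1.364 7.983 5.897]
```

Request:
{"method": "jog_arm", "body": {
  "moves": [
    {"grip":1,"translation":[0.0004,0.0024,0.0018],"twist":[0,0,0]},
    {"grip":1,"translation":[0.0004,0.0024,0.0018],"twist":[0,0,0]},
    {"grip":1,"translation":[0.0004,0.0024,0.0018],"twist":[0,0,0]},
    {"grip":1,"translation":[0,0,0],"twist":[0,0,0]}
  ]
}}

```text
clock: 21.52
eef_pos: [605.0, 56.9, 189.4]
tcp_rot: [2.508, -0.022, 1.371]
contact_force: [-1.6, 0.9, 1.3]
opening: -0.003
```

Request:
{"method": "jog_arm", "body": {
  "moves": [
    {"grip":1,"translation":[0.0004,0.0024,0.0018],"twist":[0,0,0]},
    {"grip":1,"translation":[0.0002,0.0012,0.0009],"twist":[0,0,0]},
    {"grip":1,"translation":[0,0,0],"twist":[0,0,0]}
  ]
}}

```text
clock: 21.77
eef_pos: [609.2, 56.7, 189.3]
tcp_rot: [2.508, -0.021, 1.371]
contact_force: [-5.1, 2.9, 1.8]
opening: 0.0
```

Request:
{"method": "jog_arm", "body": {
  "moves": [
    {"grip":1,"translation":[0.0004,0.0024,0.0018],"twist":[0,0,0]},
    {"grip":1,"translation":[0,0,0],"twist":[0,0,0]}
  ]
}}

```text
clock: 21.93
eef_pos: [612.2, 56.6, 189.2]
tcp_rot: [2.508, -0.022, 1.372]
contact_force: [-4.7, 2.9, 2.3]
opening: 0.002
```

Request:
{"method": "jog_arm", "body": {
  "moves": [
    {"grip":1,"translation":[0.0004,0.0024,0.0018],"twist":[0,0,0]},
    {"grip":1,"translation":[0,0,0],"twist":[0,0,0]}
  ]
}}

```text
clock: 22.1
eef_pos: [615.6, 56.3, 189.4]
tcp_rot: [2.508, -0.021, 1.372]
contact_force: [-0.8, 0.1, 0.4]
opening: -0.005
```

Request:
{"method": "jog_arm", "body": {
  "moves": [
    {"grip":1,"translation":[0.0004,0.0024,0.0018],"twist":[0,0,0]},
    {"grip":1,"translation":[0,0,0],"twist":[0,0,0]}
  ]
}}

```text
clock: 22.27
eef_pos: [619.0, 56.0, 189.6]
tcp_rot: [2.507, -0.021, 1.372]
contact_force: [-0.8, -0.0, -0.3]
opening: 0.001
```

Request:
{"method": "jog_arm", "body": {
  "moves": [
    {"grip":1,"translation":[0.0003,0.0016,0.0012],"twist":[0,0,0]},
    {"grip":1,"translation":[0,0,0],"twist":[0,0,0]}
  ]
}}

```text
clock: 22.43
eef_pos: [619.9, 55.7, 189.1]
tcp_rot: [2.508, -0.02, 1.372]
contact_force: [-8.6, 1.5, 6.6]
opening: 0.002
```

Request:
{"method": "jog_arm", "body": {
  "moves": [
    {"grip":1,"translation":[0.0001,0.0008,0.0006],"twist":[0,0,0]},
    {"grip":1,"translation":[0,0,0],"twist":[0,0,0]},
    {"grip":1,"translation":[0,0,0],"twist":[0,0,0]}
  ]
}}

```text
clock: 22.68
eef_pos: [620.2, 55.7, 189.0]
tcp_rot: [2.509, -0.02, 1.372]
contact_force: [-15.2, 3.5, 9.4]
opening: -0.0
```

Request:
{"method": "jog_arm", "body": {
  "moves": [
    {"grip":1,"translation":[-0.0004,-0.0024,-0.0018],"twist":[0,0,0]},
    {"grip":1,"translation":[-0.001,-0.006,-0.005],"twist":[0,0,0]},
    {"grip":1,"translation":[-0.002,-0.012,-0.01],"twist":[0,0,0]},
    {"grip":1,"translation":[-0.002,-0.012,-0.012],"twist":[0,0,0]},
    {"grip":1,"translation":[-0.002,-0.012,-0.015],"twist":[0,0,0]},
    {"grip":1,"translation":[-0.002,-0.012,-0.015],"twist":[0,0,0]},
    {"grip":1,"translation":[-0.002,-0.012,-0.015],"twist":[0,0,0]},
    {"grip":1,"translation":[0,0,0],"twist":[0,0,0]}
  ]
}}

```text
clock: 23.35
eef_pos: [519.3, 63.3, 208.0]
tcp_rot: [2.508, -0.02, 1.372]
contact_force: [0.3, -0.5, -0.2]
opening: -0.002
```

Run:
```python
from dp import *
from h import *
for n in("side","scene","wrist"):
  p,d=r.grab_frame(n); cv2.imwrite(f"pics/{n}20.png",p[:,:,::-1]); np.save(n+"20.npy",d)
c=r.calibration("side")
P_,u,v=cloud(c,np.load("side20.npy"))
m=(abs(P_[:,2]-252)<4)&(P_[:,0]>540)&(P_[:,0]<640)&(P_[:,1]>0)&(P_[:,1]<280); print(m.sum())
im=cv2.imread("pics/side20.png"); cv2.imwrite("pics/side20c.png",cv2.resize(im[190:400,170:380],None,fx=2.8,fy=2.8,interpolation=cv2.INTER_CUBIC))
```

```text
23.35 [ 0.293  0.018  2.297 -0.847  0.362  1.231] [519.29   63.348 208.028] [ 2.508 -0.02   1.372] [ 0.27  -0.479 -0.207] -0.0022174512969054517
model err [ 0.902 -2.294 -1.303]
z [ 0.583 -0.101 -0.806] y [ 0.788 -0.171  0.592]
162
```

View pics/side20c.png

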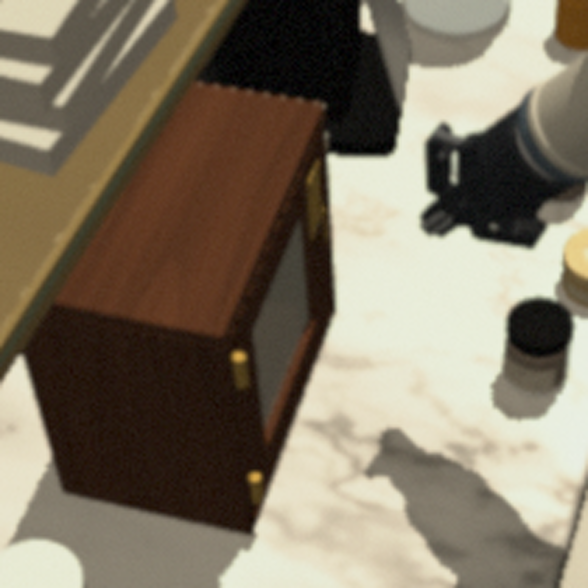

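View pics/wrist20.png

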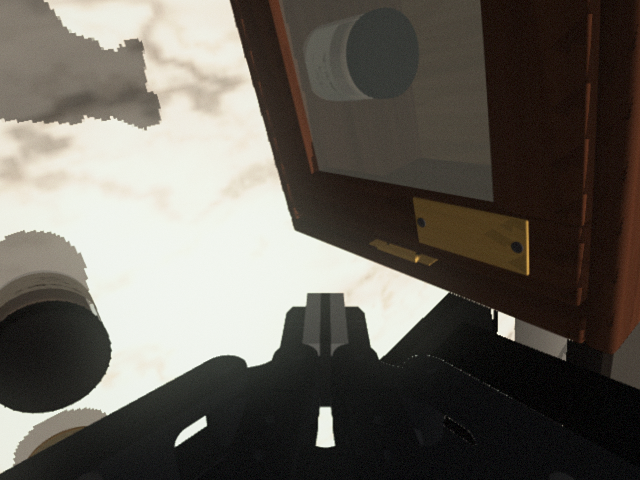

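View pics/scene20.png

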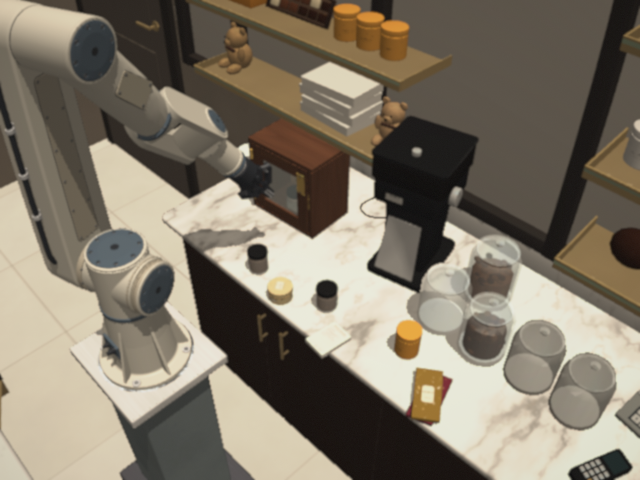

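Run:
```python
from rig import r
from h import *
c=r.calibration("wrist"); d=np.load("wrist20.npy"); P_,u,v=cloud(c,d)
psi=.061;F=np.array([623.3,140.9])
X=(P_[:,:2]-F)@np.array([[np.cos(psi),-np.sin(psi)],[np.sin(psi),np.cos(psi)]])
for n,(a,b) in dict(stile=(-110,-75),hingeside=(85,110),jambR=(-134,-122)).items():
    m=(X[:,1]>a)&(X[:,1]<b)&(abs(X[:,0])<40)&(P_[:,2]>40)&(P_[:,2]<245)
    print(n,m.sum(),np.percentile(X[m][:,0],[10,50,90]).round(1) if m.sum() else '')
m=(X[:,1]>-110)&(X[:,1]<-60)&(abs(X[:,0])<30)&(P_[:,2]>215)&(P_[:,2]<250);print('toprail R',np.median(X[m][:,0]) if m.sum() else m.sum())
m=(X[:,1]>0)&(X[:,1]<50)&(abs(X[:,0])<30)&(P_[:,2]>16)&(P_[:,2]<50);print('bottomrail L',np.median(X[m][:,0]) if m.sum() else m.sum())
print(r.sense()['clock'])
```

```text
stile 12756 [-3.4 -2.2 -1.4]
hingeside 0 
jambR 3035 [-2.3 -1.7 -1.1]
toprail R -1.8691381806624154
bottomrail L -1.7066230123608386
23.5
```

The door stile and the fixed jamb lie in the same plane: -2.2 mm against -1.7 mm, and opening by 0.03 rad would show as about 6 mm. The door has stayed shut since I backed off, so I'll hand in.

```bash
python3 -c "
from rig import r
print(r.sign_off())"
```

```text
the job is handed in; nothing more can be done
None
```

The jar is in the cabinet, standing upright, and the glazed door is shut. I handed the job in at about 23.5 s of robot time; no verdict was reported.

- **Jar:** I took the farthest of the three black-lidded jars and set it on the cabinet floor about 67 mm behind the front face. After release its lid measured level at about 90 mm, which fits 78 mm of jar on the 12 mm floor board. After the door closed it could be seen upright through the glass.
- **Door:** I pushed at the brass plate. The force built to about 5 N, dropped to about 0 as the tongue passed the strike, then rose to about 15 N in the pushing direction against the stop.
- **Checks after backing off:** The door's free edge lay within about 0.5 mm of the jamb plane, so it had stayed shut. I did not pull on the door or see the tongue itself; the snap is inferred from the force drop and the flush door.
- **Other things:** The other two jars, the drum, the canister and the order block looked unmoved in the last scene picture. I did not measure them again.

No check failed or disagreed.

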